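Turn a circuit board over against the step of a turning plate

ROBOT

A 6-joint arm with a two-finger parallel gripper is mounted at the origin on the work surface. World frame = base frame: x ahead of the robot, y to its left, z up, the work surface at z = 0. Lengths are in m, angles in rad, forces in N, time in s.
With the tool pointing down it reaches from about 0.25 to 0.775 m from the base axis. Payload 4 kg.
Tool frame: the origin (TCP) lies at the centre of the arm's flange, where the gripper is bolted on; the fingertips stand 173 mm ahead of it and the grasp point (between the pads) lies 155 mm ahead of it; z points along the fingers, y is the direction in which the jaws open and shut (so a half turn about z gives the same grasp; the last joint's range is limited). The gripper opens to 85 mm and grips with 20 to 120 N. Pads are 22 mm wide; open, the fingers measure 114 mm over their backs; the gripper's body (76 mm by 85 mm) begins 54 mm behind the grasp point. The pads swing forward as they close: fully open they stand 13 mm farther back than shut.
Start: joints at [-1.385, 0.087, 1.371, -0, 1.684, -0.103], TCP at [0.157, -0.527, 0.405] pointing down, gripper open.
Joint ranges: [-3.1, 3.1], [-0.76, 2.03], [0.27, 2.55], [-1.08, 4.22], [0.17, 2.65], [-2.57, 2.57]. Speed limits (rad/s): [2.79, 2.79, 3.14, 3.14, 3.14, 3.14].

INTERFACE

Orientations are given as a rotation vector (axis times angle).
In Python, from cell import arm gives the robot as it stands.
- The arm moves only by the shell command python3 -m jog 'ROWS' [FORCE]. ROWS is JSON, a list of rows, each a list of 7 numbers: the shift along the tool's x, y, z in cm, then the turn, a rotation vector about the tool's x, y, z in degrees, then the gripper command: -1 is shut, 1 is fully open, values between are in proportion. In form: [[dx, dy, dz, ax, ay, az, gripper], ...]. A call has 1 to 5 rows; each row shifts and turns the commanded pose from where the row before left it, along the tool's axes as they then stand; what a row does not reach is not made up. A row lasts 1/12 s, in which the tool goes at most 41.7 mm and 7.16 degrees, less where a joint would pass 70% of its speed; a pose out of reach is approached as far as the arm can. A call is refused whole if a number of a shift passes 4.17 or a number of a turn 7.16, either way. A call with a gripper value outside its range is refused whole. The fingers move at their own pace and stop on an object; FORCE is the grip in N (left out, the last holds). Time passes only in rows, so rows that do not move let the fingers close. It gives the time, the measured TCP pose, the force and the opening at its end, in the units of the state.
- arm.sense(): the state, without advancing time (a new reading comes with each control period).
- arm.capture(name): name is "side" or "top"; returns (picture, depth): 420x560x3 uint8, red, green, blue; 420x560 float32, m along the optical axis (not along the pixel's ray), 0 where there is no reading.
- arm.camera_info(name): a dict with "camera_matrix" (3x3 intrinsics, pixels), "T" (4x4, takes a point from camera to world coordinates). Camera axes: x right, y down, z forward; pixel columns grow to the right and rows downward; lengths in m; the calibration is good to about 2 mm. A picture is of the moment at which its call begins. camera_info takes no time and is no camera call.
- arm.sign_off(): hands the job in, once; it reports no verdict.
The state is a dict: "clock": time; "joint_pos": joint angles; "joint_vel": joint speeds; "joint_torque": joint torques, N m; "tool_pos": TCP position; "orientation": TCP orientation; "contact_force": force on the tool from outside, world axes, zero at the start; "torque": the same for the moment, N m; "grip_width": finger opening in m.
Only numpy, scipy, OpenCV 4.12 (cv2) and the standard library are available. Lean on these libraries where they do the work, as an engineer would, in place of code of your own. Each camera call takes 0.05 s, during which the arm holds its last target.

TASK

The board's component side has been inspected; now get its underside facing up. Using only the fingertips, gently push the framed board along the low deck of the turning plate until its front edge meets the step, tip it up on that edge and over so that it lies upside down on the high deck, then push it on until it sits square and flush against the back stop. Do not squeeze, lift or carry it, and leave the things standing around alone.

Things in the scene. Friction and masses are not known exactly. Their poses are not given: they have to be found in the camera images.
- plate: Metal turning plate fixed to the bench, 262 x 220 mm, two levels. Origin at bench height under the step, mid-width; x points across the step to the back stop, z up. Low deck: x -150 to 0 mm, top 8 mm above the bench. High deck: x 0 to 100 mm, top 14 mm above the bench. All spans y -110 to 110 mm, no side walls.
- carrier: Green circuit board in a black plastic frame, 60 (its x) x 90 (y) x 14 mm thick (z), square sides, flat rims 8 mm wide; 0.08 to 0.16 kg. Origin at the middle of the block; z points out of the component side (chips), up at the start, when it lies on the low deck, x towards the step within 0.3 rad. Underside: rows of small metal pads, recessed 1.5 mm.
- front_edge (a point): Middle of the carrier's front side (the 90 mm side that faces the step at the start), 30 mm from its origin along its +x, at mid-thickness.
- rear_edge (a point): Middle of the carrier's rear side (the 90 mm side facing away from the step at the start), 30 mm from its origin along its -x, at mid-thickness; after turning over it is the side nearest the back stop.
- step (a point): Middle of the step's square upper edge (plate x = 0, y = 0), 14 mm above the bench; the step is 6 mm high and runs along the plate's y.
- stop (a point): Middle of the foot of the back stop's near face, on the high deck: plate x = 100 mm, y = 0, 14 mm above the bench. The stop is a dark bar 12 mm thick along the plate's y, its top 16 mm above the high deck.
- gauge: Bystander: knobbed steel reference weight, 36 mm diameter, 46 mm high, standing on the bench beside the plate. Origin at the centre of its underside.
- jar: Bystander: small clear jar with a white lid, 44 mm diameter, 55 mm high, standing on the bench beside the plate. Origin at the centre of its underside.
- driver: Bystander: black-handled screwdriver, 150 mm long, lying on the bench beside the plate along its own x axis.
Not all that is in view belongs to the job. What is meant by the carrier is not blue or red, and is the larger of those in its own colour.

How it is judged:
By the outcome, as a careful person would: the job done as asked, in the order asked, and still so for the second after the job is handed in, with the robot touching nothing.
It also fails if it takes over 58 s, if anything falls off the work surface, if the arm or the gripper's body presses on something with over 40 N, if the wrist force passes 120 N, or if a joint passes its speed limit or range.

## Working session

There is one attempt and no reset: what is moved stays moved. The work goes in short steps, Python scripts to look and compute and a shell command to move; the robot and the scene stay as the last step left them, time stands still between calls to the robot, and variables do not carry over. Pictures are saved under pics/ and viewed, and the job is handed in when it is done.

```bash
ls; mkdir -p pics; cat > h.py <<'E'
import numpy as np, cv2
from cell import arm
def shot(n,tag):
    p,d=arm.capture(n); cv2.imwrite(f'pics/{tag}.png',cv2.cvtColor(p,cv2.COLOR_RGB2BGR)); np.save(f'pics/{tag}.npy',d); return p,d
def ray(n,u,v,z):
    i=arm.camera_info(n);K=np.array(i['camera_matrix']);T=np.array(i['T'])
    r=T[:3,:3]@np.linalg.inv(K)@np.array([u,v,1.]);o=T[:3,3];return o+r*(z-o[2])/r[2]
def pt(n,u,v,d):
    i=arm.camera_info(n);K=np.array(i['camera_matrix']);T=np.array(i['T'])
    return T[:3,:3]@(np.linalg.inv(K)@np.array([u,v,1.])*d)+T[:3,3]
E
python3 - <<'E'
from h import *
for n in('top','side'):
    shot(n,n+'0'); print(arm.camera_info(n))
print(arm.sense())
E
```

```text
pics
{'camera_matrix': array([[509.22138736,   0.        , 283.64636033],
       [  0.        , 509.22138736, 210.12426059],
       [  0.        ,   0.        ,   1.        ]]), 'T': array([[-0.01251011, -0.99226334,  0.12351909,  0.41094435],
       [-0.99963437,  0.00944938, -0.02533428,  0.03896414],
       [ 0.0239711 , -0.12379087, -0.99201875,  0.96373141],
       [ 0.        ,  0.        ,  0.        ,  1.        ]])}
{'camera_matrix': array([[502.4381269 ,   0.        , 271.57572114],
       [  0.        , 502.4381269 , 197.40906735],
       [  0.        ,   0.        ,   1.        ]]), 'T': array([[-0.67954998, -0.38881377,  0.62212192, -0.00945808],
       [-0.73321751,  0.3883561 , -0.558186  ,  0.53076447],
       [-0.02457444, -0.83546597, -0.54899245,  0.52557182],
       [ 0.        ,  0.        ,  0.        ,  1.        ]])}
{'clock': 0.1, 'joint_pos': array([-1.38508837e+00,  8.78780186e-02,  1.37209535e+00, -1.77534815e-05,
        1.68358749e+00, -1.03095002e-01]), 'joint_vel': array([ 0.00189457, -0.00117184, -0.0027088 , -0.00056061,  0.00100358,
        0.00031442]), 'joint_torque': array([ 2.41766349e-03, -3.53015220e+01, -3.14218318e+01,  1.58984216e-05,
        7.96958164e-03, -1.08056582e-06]), 'tool_pos': array([ 0.15661976, -0.52712431,  0.40366146]), 'orientation': array([-3.10695073e+00, -4.51789750e-01,  1.55260482e-04]), 'contact_force': array([0.43840933, 0.59851648, 0.56305903]), 'torque': array([-0.01435514, -0.02512718,  0.03447282]), 'grip_width': 0.08568192613185362}
```

View pics/top0.png

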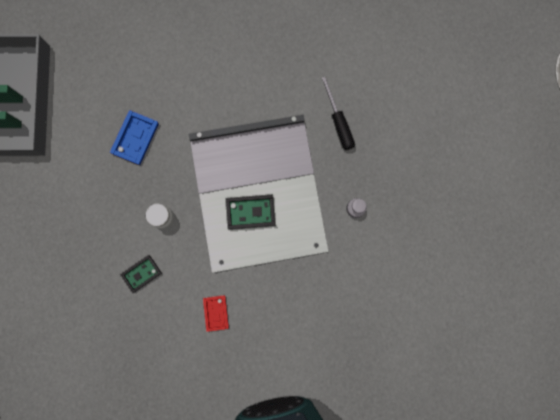

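View pics/side0.png

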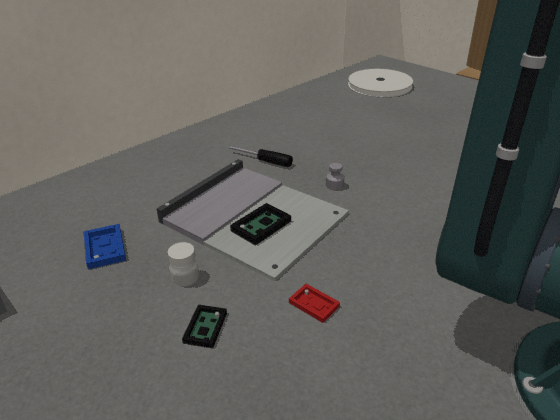

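The top view shows the plate at about (190–327, 117–272), with the stop along (190,133)–(303,120) and the step along (198,192)–(313,176).
Things that could be taken for the carrier:
- large green board in a black frame on the low deck, (250,212)
- small green board, (141,273)
- green boards in the tray, (5,95) and (5,120)
- blue board, (135,138)
- red board, (217,313)

I choose (250,212): it is green, the larger one, and on the low deck. Next I check it in a crop and measure.

```bash
python3 - <<'E'
from h import *
p=cv2.imread('pics/top0.png');d=np.load('pics/top0.npy')
cv2.imwrite('pics/c0.png',cv2.resize(p[105:285,180:370],None,fx=3.2,fy=3.2,interpolation=cv2.INTER_CUBIC)[:600])
ps=cv2.imread('pics/side0.png')
cv2.imwrite('pics/c1.png',cv2.resize(ps[150:290,145:365],None,fx=3.5,fy=3.5,interpolation=cv2.INTER_CUBIC))
hsv=cv2.cvtColor(p,cv2.COLOR_BGR2HSV)
# plate: bright mask 
m=((hsv[...,2]>115)).astype(np.uint8)
m[:,:180]=0;m[:,345:]=0
n,l,s,c=cv2.connectedComponentsWithStats(m)
print(s[1:][s[1:,4]>100])
# carrier dark mask within plate
m=(hsv[...,2]<100).astype(np.uint8);w=np.zeros_like(m);w[192:234,222:280]=1;m*=w
cs,_=cv2.findContours(m,cv2.RETR_EXTERNAL,cv2.CHAIN_APPROX_NONE);c=max(cs,key=cv2.contourArea)
r=cv2.minAreaRect(c);b=cv2.boxPoints(r);print(r,b)
for z in (.022,):
  B=np.array([ray('top',*q,z) for q in b]);print(B.round(4),B.mean(0))
for u,v in [(250,160),(220,240),(300,240),(290,150),(215,160),(231,212),(271,212),(250,198)]:
  print(u,v,d[v,u],pt('top',u,v,d[v,u]).round(4))
E
```

```text
[[  227    54    44    41   362]
 [  185    72    52    50   619]
 [  321    76    16    35   147]
 [  290    87    21    15   113]
 [  233    89    21    16   156]
 [  288   100    25    15   153]
 [  180   104    23    30   287]
 [  181   125   149   159 14286]
 [  328   250    17    30   166]
 [  186   255    21    19   106]
 [  225   268    48    39   650]
 [  183   279    56    58  1448]
 [  293   297    23    18   155]
 [  233   300    24    18   182]
 [  282   312    36    29   264]
 [  288   344    16    22   129]]
((250.2352752685547, 212.05880737304688), (32.36592102050781, 47.55183029174805), 85.60128784179688) [[225.28821 197.74704]
 [272.69998 194.09998]
 [275.18234 226.37057]
 [227.77057 230.01764]]
[[0.5525 0.1235 0.022 ]
 [0.5586 0.035  0.022 ]
 [0.498  0.031  0.022 ]
 [0.4921 0.1188 0.022 ]] [0.52528975 0.07707223 0.022     ]
250 160 0.96466476 [0.6251 0.0773 0.017 ]
220 240 0.95161915 [0.4746 0.1343 0.0099]
300 240 0.9520743 [ 0.4727 -0.0152  0.0131]
290 150 0.9704607 [0.6444 0.0012 0.0155]
215 160 0.96601063 [0.6262 0.1438 0.0141]
231 212 0.9560783 [0.5268 0.1136 0.0125]
271 212 0.9491764 [0.525  0.0385 0.0211]
250 198 0.9491151 [0.5514 0.0774 0.0235]
```

```bash
python3 - <<'E'
E
```

```text
(no output)
```

View pics/c0.png

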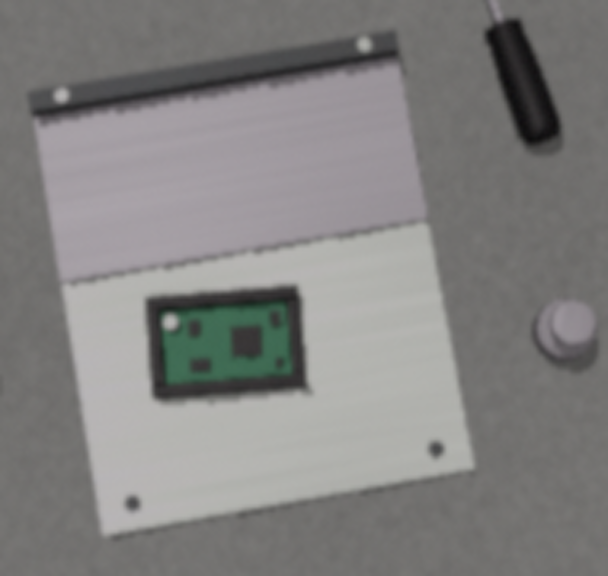

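View pics/c1.png

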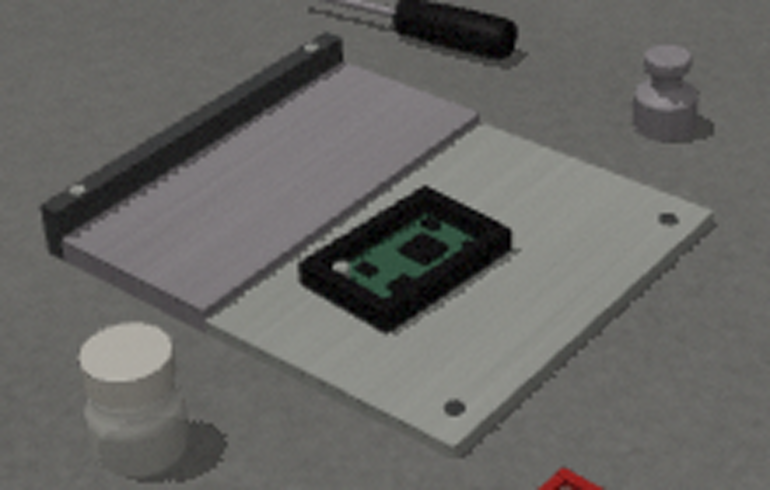

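The crop confirms the choice: a green board with chips up and its white dot at the upper left. Now the plate frame from both views.

```bash
cat >> h.py <<'E'
def tri(a,b):
    P=[];
    A=[];B=[]
    for n,(u,v) in (('top',a),('side',b)):
        i=arm.camera_info(n);K=np.array(i['camera_matrix']);T=np.array(i['T'])
        r=T[:3,:3]@np.linalg.inv(K)@np.array([u,v,1.]);r/=np.linalg.norm(r);M=np.eye(3)-np.outer(r,r);A.append(M);B.append(M@T[:3,3])
    return np.linalg.solve(A[0]+A[1],B[0]+B[1])
E
python3 - <<'E'
from h import *
t=lambda x,y:(180+x/3.2,105+y/3.2)
s=lambda x,y:(145+x/3.5,150+y/3.5)
R=lambda q,z:ray('top',*q,z).round(4)
print('front',R(t(102,536),.008),R(t(474,466),.008))
print('step',R(t(65,283),.014),R(t(428,221),.014))
print('foot',R(t(36,120),.014),R(t(400,60),.014))
print('tri step L,R',tri(t(65,283),s(207,318)),tri(t(428,221),s(478,120)))
print('tri frontR,L',tri(t(474,466),s(713,215)),tri(t(102,536),s(458,448)))
print('tri carrier FL FR RR RL',*[tri(t(*a),s(*b)).round(4) for a,b in [((147,298),(300,265)),((298,287),(425,187)),((305,388),(512,232)),((157,400),(386,320))]])
print('tri jar', tri((157,212),(181,249)),'gauge',tri((357,206),(335.5,167)))
a=R(t(65,283),.014);b=R(t(428,221),.014);m=(a+b)/2;yd=(a-b)[:2];print(np.linalg.norm(yd));
ang=np.arctan2(yd[1],yd[0])-np.pi/2;print('step mid',m,'ang',ang, np.degrees(ang))
E
```

```text
front [0.4145 0.1493 0.008 ] [ 0.4525 -0.068   0.008 ]
step [0.5623 0.171  0.014 ] [ 0.5977 -0.0434  0.014 ]
foot [0.6606 0.189  0.014 ] [ 0.6962 -0.0285  0.014 ]
tri step L,R [0.563462   0.17198562 0.00503219] [ 0.59965206 -0.04372985  0.00580083]
tri frontR,L [ 0.45228268 -0.06917607  0.00144742] [0.4136248  0.14886686 0.00494547]
tri carrier FL FR RR RL [0.5524 0.1225 0.0166] [0.5582 0.0343 0.0175] [0.4985 0.0306 0.0174] [0.4933 0.1176 0.013 ]
tri jar [0.52208635 0.24151114 0.0515868 ] gauge [ 0.53122021 -0.12000977  0.04142727]
0.21730283017024882
step mid [0.58   0.0638 0.014 ] ang 0.1636355903562885 9.375628705546966
```

```bash
cat >> h.py <<'E'
from scipy.spatial.transform import Rotation as Rn
YAW=np.radians(9.3); O=np.array([.580,.064,0])
Pm=Rn.from_euler('z',YAW).as_matrix()      # plate axes in world
def toplate(w): return Pm.T@(np.asarray(w)-O)
def toworld(p): return Pm@np.asarray(p)+O
TL=.160
def st(L=None,verbose=1):
    s=arm.sense();R=Rn.from_rotvec(s['orientation']).as_matrix();g=s['grip_width']
    Rp=Pm.T@R; tip=s['tool_pos']+R@np.array([0,-g/2,L or TL]); f=s['tool_pos']+R@np.array([0,g/2,L or TL])
    if verbose:
        print('t %.2f tcp'%s['clock'],s['tool_pos'].round(4),'rear tip plate mm',(toplate(tip)*1e3).round(1),'front',(toplate(f)*1e3).round(1),'g',round(g,4))
        print(' tool axes in plate deg: tilt fwd %.2f yawerr %.2f roll %.2f'%(np.degrees(np.arctan2(Rp[0,2],-Rp[2,2])),np.degrees(np.arctan2(-Rp[0,0],Rp[1,0])),np.degrees(np.arcsin(Rp[1,2]))),'F plate',(Pm.T@s['contact_force']).round(2),'q',s['joint_pos'].round(2))
    return s,R,Rp,tip
def rows(dp_mm,phi=None):
    "plate-frame shift -> tool frame cm"
    s,R,Rp,tip=st(verbose=0); print('tool cm',(Rp.T@np.array(dp_mm)/10).round(2))
E
python3 - <<'E'
from h import *
s,R,Rp,tip=st()
# target TCP: tool down, rear tip at plate (-110,22,100)
T=toworld(np.array([-.110+.0425,.022,.100+.160])); d=T-s['tool_pos'];print(T,d)
print('tool cm',R.T@d*100)
E
```

```text
t 0.10 tcp [ 0.1566 -0.5271  0.4037] rear tip plate mm [-518.8 -472.1  243.7] front [-507.9 -557.1  243.6] g 0.0857
 tool axes in plate deg: tilt fwd -0.00 yawerr -82.75 roll 0.11 F plate [0.53 0.52 0.56] q [-1.39  0.09  1.37 -0.    1.68 -0.1 ]
[0.50983196 0.07480257 0.26      ] [ 0.35321219  0.60192687 -0.14366146]
tool cm [ 50.99882263 -47.61202684  14.46890719]
```

```bash
R='x'; python3 -m jog '[[2.8,-2.6,0.6,0,0,0,1],[2.8,-2.6,0.6,0,0,0,1],[2.8,-2.6,0.6,0,0,0,1],[2.8,-2.6,0.6,0,0,0,1],[2.8,-2.6,0.6,0,0,0,1]]'
python3 -m jog '[[2.8,-2.6,0.6,0,0,0,1],[2.8,-2.6,0.6,0,0,0,1],[2.8,-2.6,0.6,0,0,0,1],[2.8,-2.6,0.6,0,0,0,1],[2.8,-2.6,0.6,0,0,0,1]]'
python3 -m jog '[[2.8,-2.6,0.6,0,0,0,1],[2.8,-2.6,0.6,0,0,0,1],[2.8,-2.6,0.6,0,0,0,1],[2.8,-2.6,0.6,0,0,0,1],[2.8,-2.6,0.6,0,0,0,1]]'
python3 -m jog '[[0,0,0,0,0,-7,1],[0,0,0,0,0,-7,1],[0,0,0,0,0,-7,1],[0,0,0,0,0,-7,1],[0,0,0,0,0,-7,1]]'
python3 -m jog '[[0,0,0,0,0,-7,1],[0,0,0,0,0,-7,1],[0,0,0,0,0,-7,1],[0,0,0,0,0,-7,1],[0,0,0,0,0,-7,1]]'
python3 -m jog '[[0,0,0,0,0,-7,1],[0,0,0,0,0,-5.75,1],[0,0,0,0,0,0,1]]'
python3 -c "
from h import *
s,R,Rp,tip=st()"
```

```text
clock: 0.52
tool_pos: [0.2542, -0.3611, 0.3738]
orientation: [-3.108, -0.451, 0.0]
contact_force: [0.7, -0.5, 0.2]
grip_width: 0.0856
clock: 0.93
tool_pos: [0.3513, -0.1964, 0.3441]
orientation: [-3.109, -0.451, 0.0]
contact_force: [1.2, -0.6, 0.4]
grip_width: 0.0854
clock: 1.35
tool_pos: [0.4485, -0.0317, 0.3141]
orientation: [3.109, 0.453, -0.0]
contact_force: [1.1, -0.1, 0.1]
grip_width: 0.0852
clock: 1.77
tool_pos: [0.448, -0.0335, 0.3141]
orientation: [-2.824, -1.375, 0.002]
contact_force: [-0.2, 0.2, 0.4]
grip_width: 0.0851
clock: 2.18
tool_pos: [0.448, -0.0337, 0.3141]
orientation: [-2.28, -2.16, 0.001]
contact_force: [-0.4, -0.4, -0.4]
grip_width: 0.0856
clock: 2.43
tool_pos: [0.448, -0.0337, 0.3142]
orientation: [-2.032, -2.395, 0.001]
contact_force: [-0.7, 0.4, -0.3]
grip_width: 0.0855
t 2.43 tcp [ 0.448  -0.0337  0.3142] rear tip plate mm [-189.   -75.1  154.2] front [-103.5  -75.   154.1] g 0.0855
 tool axes in plate deg: tilt fwd -0.06 yawerr 0.09 roll 0.02 F plate [-0.62  0.46 -0.28] q [-0.2  -0.1   1.74 -0.    1.51 -0.37]
```

```bash
python3 -m jog '[[0,0,0,-7,0,0,1],[0,0,0,-7,0,0,1],[0,0,0,-6,0,0,1],[0,0,0,0,0,0,1]]'
python3 -c "
from h import *
s,R,Rp,tip=st()
d=np.array([-105,22,50])-toplate(tip)*1e3
rows(d)"
```

```text
clock: 2.77
tool_pos: [0.4471, -0.0338, 0.3142]
orientation: [1.874, 2.199, 0.391]
contact_force: [-0.7, -0.4, -0.9]
grip_width: 0.0852
t 2.77 tcp [ 0.4471 -0.0338  0.3142] rear tip plate mm [-132.   -74.9  149.3] front [-52.  -75.2 178.6] g 0.0852
 tool axes in plate deg: tilt fwd 20.10 yawerr -0.18 roll -0.01 F plate [-0.71 -0.28 -0.86] q [-0.25 -0.22  1.86  0.15  1.18 -0.44]
tool cm [ 9.69 -0.91 10.25]
```

```bash
python3 -m jog '[[2.42,-0.22,2.5,0,0,0,1],[2.42,-0.22,2.5,0,0,0,1],[2.42,-0.22,2.5,0,0,0,1],[2.42,-0.22,2.5,0,0,0,1],[0,0,0,0,0,0,1]]'
python3 -c "
from h import *
s,R,Rp,tip=st()
shot('top','t1');shot('side','s1')
for n,f in(('top','t1'),('side','s1')):
    i=arm.camera_info(n);K=np.array(i['camera_matrix']);T=np.linalg.inv(np.array(i['T']))
    im=cv2.imread(f'pics/{f}.png')
    for L,c in((.16,(0,0,255)),(.173,(0,255,255))):
      s,R,Rp,tip=st(L,0)
      for y in(-1,1):
        w=s['tool_pos']+R@np.array([0,y*s['grip_width']/2,L]);q=K@(T[:3,:3]@w+T[:3,3]);u,v=q[:2]/q[2];print(n,L,y,u,v);cv2.circle(im,(int(u),int(v)),1,c,-1)
    cv2.imwrite(f'pics/{f}m.png',cv2.resize(im[90:290,150:400],None,fx=3,fy=3))
"
```

```text
clock: 3.18
tool_pos: [0.4555, 0.0689, 0.2117]
orientation: [1.878, 2.215, 0.377]
contact_force: [-1.9, -0.5, -0.9]
grip_width: 0.0853
t 3.18 tcp [0.4555 0.0689 0.2117] rear tip plate mm [-109.8   25.6   46.6] front [-29.2  25.6  74.6] g 0.0853
 tool axes in plate deg: tilt fwd 19.17 yawerr 0.13 roll 0.23 F plate [-1.99 -0.2  -0.89] q [ 0.01 -0.09  1.96  0.07  0.94 -0.19]
top 0.16 -1 254.24429552980985 240.07550665044434
top 0.16 1 245.97061686389165 193.77278416123133
top 0.173 -1 254.06190311202403 238.14372589054986
top 0.173 1 245.90002498837674 192.44747254076375
side 0.16 -1 286.1564803336279 216.03830489793208
side 0.16 1 247.3788371193778 185.7402431790251
side 0.173 -1 284.076812166789 221.20211779173962
side 0.173 1 245.7731152190919 191.06477759714582
```

View pics/s1m.png

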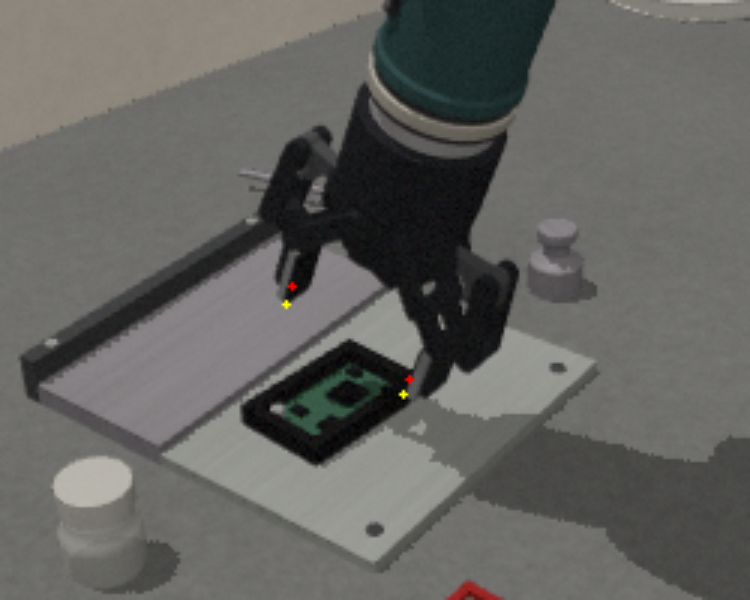

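View pics/t1m.png

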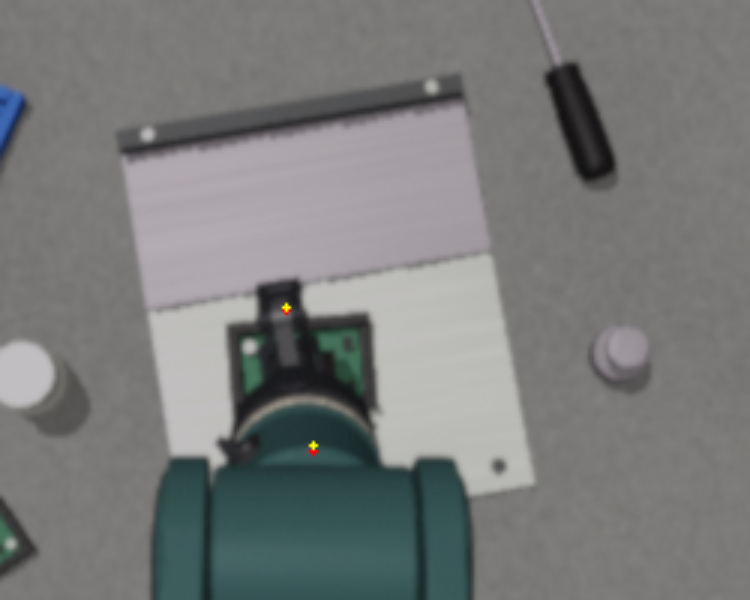

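The side crop shows the rear fingertip at about crop (410,397), behind the carrier and close to the L=173 mm mark (yellow). So the tips stand about 172 mm ahead even when open. I'll descend behind the carrier.

```bash
sed -i 's/^TL=.160/TL=.172/' h.py; python3 -c "
from h import *
s,R,Rp,tip=st()
d=np.array([-104,20,15])-toplate(tip)*1e3
rows(d)"
```

```text
t 3.28 tcp [0.4576 0.0668 0.2161] rear tip plate mm [-102.7   22.6   39.8] front [-22.1  22.6  68.6] g 0.0856
 tool axes in plate deg: tilt fwd 19.68 yawerr 0.07 roll 0.03 F plate [ 0.19 -0.11 -0.54] q [ 0.   -0.09  1.96  0.07  0.94 -0.19]
tool cm [-0.26 -0.96  2.29]
```

```bash
python3 -m jog '[[-0.13,-0.48,1.1,0,0,0,1],[-0.13,-0.48,1.1,0,0,0,1],[0,0,0,0,0,0,1],[0,0,0,0,0,0,1]]'
python3 -c "
from h import *
s,R,Rp,tip=st();rows([0,0,-1]);rows([1,0,0])"
python3 -m jog '[[0,-0.07,0.19,0,0,0,1],[0,0,0,0,0,0,1]]'
python3 -m jog '[[0,-0.07,0.19,0,0,0,1],[0,0,0,0,0,0,1]]'
python3 -c "
from h import *
s,R,Rp,tip=st()"
```

```text
clock: 3.62
tool_pos: [0.4575, 0.0624, 0.1945]
orientation: [1.873, 2.201, 0.388]
contact_force: [1.2, -0.9, 0.1]
grip_width: 0.0856
t 3.62 tcp [0.4575 0.0624 0.1945] rear tip plate mm [-102.6   18.1   18.2] front [-22.2  17.9  47.4] g 0.0856
 tool axes in plate deg: tilt fwd 19.99 yawerr -0.11 roll -0.06 F plate [ 1.05 -1.07  0.11] q [-0.01 -0.07  1.98  0.07  0.88 -0.2 ]
tool cm [ 0.   -0.03  0.09]
tool cm [0.   0.09 0.03]
clock: 3.78
tool_pos: [0.4577, 0.0627, 0.1929]
orientation: [1.871, 2.2, 0.39]
contact_force: [-0.7, -0.4, 0.3]
grip_width: 0.0852
clock: 3.95
tool_pos: [0.4572, 0.063, 0.19]
orientation: [1.871, 2.202, 0.389]
contact_force: [-0.6, 0.5, -0.7]
grip_width: 0.0857
t 3.95 tcp [0.4572 0.063  0.19  ] rear tip plate mm [-102.7   18.8   13.8] front [-22.2  18.8  43.1] g 0.0857
 tool axes in plate deg: tilt fwd 20.03 yawerr -0.02 roll -0.02 F plate [-0.55  0.62 -0.7 ] q [-0.   -0.06  1.99  0.07  0.87 -0.2 ]
```

```bash
for i in 1; do
python3 -m jog '[[0,-0.07,0.19,0,0,0,1],[0,0,0,0,0,0,1]]'|sed -n 2,4p
python3 -m jog '[[0,-0.03,0.1,0,0,0,1],[0,0,0,0,0,0,1]]'|sed -n 2,4p
python3 -m jog '[[0,-0.03,0.1,0,0,0,1],[0,0,0,0,0,0,1]]'|sed -n 2,4p
done
python3 -c "
from h import *
s,R,Rp,tip=st()"
```

```text
tool_pos: [0.4569, 0.0631, 0.1875]
orientation: [1.872, 2.203, 0.388]
contact_force: [0.2, 0.2, 0.1]
tool_pos: [0.457, 0.0632, 0.1864]
orientation: [1.871, 2.203, 0.388]
contact_force: [0.3, -0.0, -0.6]
tool_pos: [0.4571, 0.0632, 0.1854]
orientation: [1.871, 2.203, 0.388]
contact_force: [-0.6, 0.6, -0.0]
t 4.45 tcp [0.4571 0.0632 0.1854] rear tip plate mm [-102.7   19.     9.2] front [-22.6  19.   38.3] g 0.0853
 tool axes in plate deg: tilt fwd 19.98 yawerr 0.00 roll -0.00 F plate [-0.5   0.68 -0.01] q [-0.   -0.05  1.99  0.07  0.86 -0.21]
```

```bash

python3 -m jog '[[0,-0.03,0.1,0,0,0,1],[0,0,0,0,0,0,1]]'|sed -n 2,4p
python3 -m jog '[[0,-0.03,0.1,0,0,0,1],[0,0,0,0,0,0,1]]'|sed -n 2,4p
python3 -m jog '[[0,-0.03,0.1,0,0,0,1],[0,0,0,0,0,0,1]]'|sed -n 2,4p
python3 -c "
from h import *
s,R,Rp,tip=st(); shot('side','s2')
cv2.imwrite('pics/s2m.png',cv2.resize(cv2.imread('pics/s2.png')[170:270,200:360],None,fx=5,fy=5,interpolation=cv2.INTER_CUBIC))"
```

```text
tool_pos: [0.4572, 0.0632, 0.1843]
orientation: [1.872, 2.203, 0.388]
contact_force: [0.5, -0.5, -0.1]
tool_pos: [0.4572, 0.0631, 0.1833]
orientation: [1.872, 2.203, 0.388]
contact_force: [0.4, -0.1, 0.2]
tool_pos: [0.4573, 0.0632, 0.1823]
orientation: [1.872, 2.203, 0.388]
contact_force: [-0.2, -0.1, -1.0]
t 4.95 tcp [0.4573 0.0632 0.1823] rear tip plate mm [-102.7   19.     6. ] front [-22.3  19.   35.2] g 0.0855
 tool axes in plate deg: tilt fwd 19.98 yawerr -0.00 roll -0.00 F plate [-0.19 -0.06 -0.98] q [-0.   -0.05  2.    0.08  0.85 -0.21]
```

View pics/s2m.png

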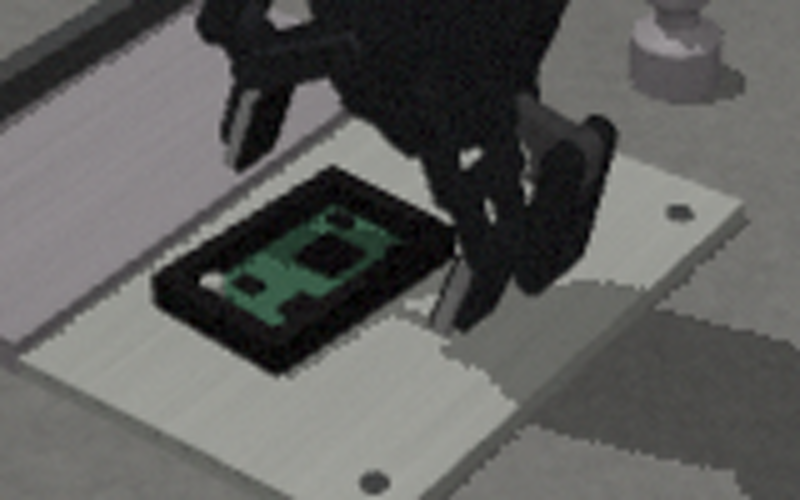

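```bash

python3 -m jog '[[0,-0.03,0.1,0,0,0,1],[0,0,0,0,0,0,1]]'|sed -n 2,4p
python3 -m jog '[[0,-0.03,0.1,0,0,0,1],[0,0,0,0,0,0,1]]'|sed -n 2,4p
python3 -c "
from h import *
s,R,Rp,tip=st()
print('ray tip z=.008', toplate(ray('side',200+435/5,170+330/5,.008)),toplate(ray('side',200+450/5,170+330/5,.016)))
print(pt('side',289,232,np.load('pics/s2.npy')[232,289]), toplate(pt('side',289,232,np.load('pics/s2.npy')[232,289])))"
```

```text
tool_pos: [0.4574, 0.0632, 0.1812]
orientation: [1.872, 2.203, 0.388]
contact_force: [-0.0, -0.2, -0.1]
tool_pos: [0.4574, 0.0632, 0.1802]
orientation: [1.872, 2.203, 0.388]
contact_force: [0.3, -0.3, -0.7]
t 5.33 tcp [0.4574 0.0632 0.1802] rear tip plate mm [-102.6   19.     3.9] front [-22.1  19.   33.2] g 0.0856
 tool axes in plate deg: tilt fwd 19.98 yawerr -0.01 roll -0.00 F plate [ 0.22 -0.33 -0.74] q [-0.   -0.05  2.    0.08  0.85 -0.21]
ray tip z=.008 [-0.10593784  0.01972753  0.008     ] [-0.11612994  0.02509988  0.016     ]
[0.46059392 0.07296993 0.02627356] [-0.116387    0.02814851  0.02627356]
```

```bash
sed -i 's/^TL=.172/TL=.160/' h.py
python3 -m jog '[[0,-0.07,0.19,0,0,0,1],[0,0,0,0,0,0,1]]'|sed -n 2,4p
python3 -m jog '[[0,-0.07,0.19,0,0,0,1],[0,0,0,0,0,0,1]]'|sed -n 2,4p
python3 -m jog '[[0,-0.03,0.1,0,0,0,1],[0,0,0,0,0,0,1]]'|sed -n 2,4p
python3 -m jog '[[0,-0.03,0.1,0,0,0,1],[0,0,0,0,0,0,1]]'|sed -n 2,4p
python3 -c "
from h import *
s,R,Rp,tip=st()"
```

```text
tool_pos: [0.4573, 0.0632, 0.178]
orientation: [1.872, 2.203, 0.388]
contact_force: [-0.3, -0.3, -0.4]
tool_pos: [0.4573, 0.0632, 0.1759]
orientation: [1.872, 2.203, 0.388]
contact_force: [0.4, -0.2, 1.0]
tool_pos: [0.4575, 0.0632, 0.1753]
orientation: [1.871, 2.203, 0.388]
contact_force: [-0.1, -0.2, 1.4]
tool_pos: [0.4577, 0.0632, 0.1751]
orientation: [1.871, 2.203, 0.388]
contact_force: [-4.2, -0.9, 7.3]
t 6.00 tcp [0.4577 0.0632 0.1751] rear tip plate mm [-106.4   19.    10.1] front [-25.8  19.   39.4] g 0.0858
 tool axes in plate deg: tilt fwd 20.00 yawerr 0.01 roll -0.00 F plate [-4.29 -0.18  7.34] q [-0.   -0.04  2.    0.08  0.84 -0.21]
```

```bash
sed -i 's/^TL=.160/TL=.162/' h.py
python3 -m jog '[[0,0.17,-0.47,0,0,0,1],[0,0,0,0,0,0,1]]'|sed -n 2,4p
python3 -m jog '[[0,0.47,0.17,0,0,0,1],[0,0.47,0.17,0,0,0,1],[0,0.47,0.17,0,0,0,1],[0,0,0,0,0,0,1]]'|sed -n 2,4p
python3 -c "
from h import *
s,R,Rp,tip=st(); shot('side','s3')
cv2.imwrite('pics/s3m.png',cv2.resize(cv2.imread('pics/s3.png')[170:270,200:360],None,fx=5,fy=5,interpolation=cv2.INTER_CUBIC))"
```

```text
tool_pos: [0.458, 0.0632, 0.1802]
orientation: [1.87, 2.201, 0.39]
contact_force: [-0.0, 0.7, 0.4]
tool_pos: [0.4735, 0.0657, 0.1794]
orientation: [1.871, 2.202, 0.389]
contact_force: [0.2, 0.1, 0.5]
t 6.50 tcp [0.4735 0.0657 0.1794] rear tip plate mm [-89.4  18.9  12.6] front [-9.3 18.9 41.8] g 0.0853
 tool axes in plate deg: tilt fwd 20.05 yawerr -0.01 roll -0.01 F plate [0.25 0.05 0.52] q [ 0.   -0.01  1.96  0.07  0.84 -0.2 ]
```

View pics/s3m.png

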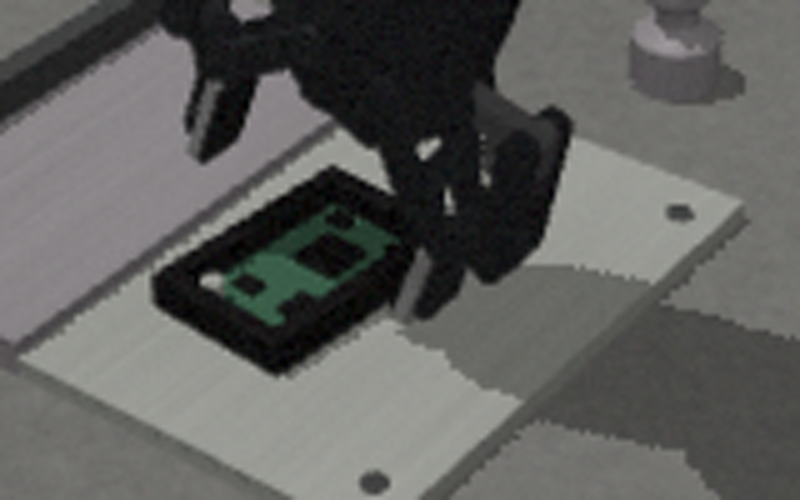

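```bash

python3 -m jog '[[0,0.28,0.1,0,0,0,1],[0,0.28,0.1,0,0,0,1],[0,0.28,0.1,0,0,0,1],[0,0.28,0.1,0,0,0,1],[0,0,0,0,0,0,1]]'|sed -n 2,4p
python3 -m jog '[[0,0.19,0.07,0,0,0,1],[0,0.19,0.07,0,0,0,1],[0,0.19,0.07,0,0,0,1],[0,0.19,0.07,0,0,0,1],[0,0,0,0,0,0,1]]'|sed -n 2,4p
python3 -c "
from h import *
s,R,Rp,tip=st(); shot('side','s4')
cv2.imwrite('pics/s4m.png',cv2.resize(cv2.imread('pics/s4.png')[170:270,200:360],None,fx=5,fy=5,interpolation=cv2.INTER_CUBIC))"
```

```text
tool_pos: [0.4845, 0.0676, 0.1794]
orientation: [1.871, 2.203, 0.388]
contact_force: [0.8, 0.6, -0.0]
tool_pos: [0.4925, 0.0689, 0.1794]
orientation: [1.871, 2.202, 0.389]
contact_force: [-0.2, -0.3, -0.1]
t 7.38 tcp [0.4925 0.0689 0.1794] rear tip plate mm [-70.2  19.   12.6] front [10.  19.  41.8] g 0.0854
 tool axes in plate deg: tilt fwd 20.03 yawerr -0.01 roll -0.01 F plate [-0.26 -0.29 -0.14] q [ 0.01  0.03  1.92  0.07  0.84 -0.19]
```

View pics/s4m.png

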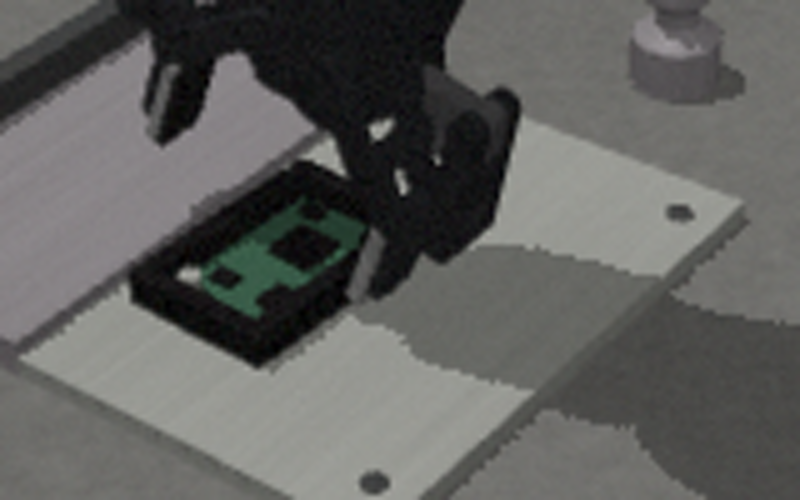

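```bash

python3 -m jog '[[0,0.19,0.07,0,0,0,1],[0,0.19,0.07,0,0,0,1],[0,0.19,0.07,0,0,0,1],[0,0,0,0,0,0,1]]'|sed -n 2,4p
python3 -m jog '[[0,0.09,0.03,0,0,0,1],[0,0.09,0.03,0,0,0,1],[0,0,0,0,0,0,1]]'|sed -n 2,4p
python3 -m jog '[[0,0.09,0.03,0,0,0,1],[0,0,0,0,0,0,1]]'|sed -n 2,4p
python3 -c "
from h import *
s,R,Rp,tip=st(); shot('side','s5')
cv2.imwrite('pics/s5m.png',cv2.resize(cv2.imread('pics/s5.png')[170:270,200:360],None,fx=5,fy=5,interpolation=cv2.INTER_CUBIC))"
```

```text
tool_pos: [0.4985, 0.0699, 0.1794]
orientation: [1.871, 2.202, 0.389]
contact_force: [-0.1, -0.3, -0.3]
tool_pos: [0.5001, 0.0702, 0.1794]
orientation: [1.871, 2.202, 0.388]
contact_force: [0.4, -1.2, -0.5]
tool_pos: [0.501, 0.0703, 0.1794]
orientation: [1.871, 2.202, 0.388]
contact_force: [-0.5, -0.3, -0.6]
t 8.18 tcp [0.501  0.0703 0.1794] rear tip plate mm [-61.7  19.   12.5] front [18.6 19.  41.8] g 0.0855
 tool axes in plate deg: tilt fwd 20.01 yawerr -0.01 roll -0.01 F plate [-0.57 -0.19 -0.56] q [ 0.01  0.05  1.9   0.07  0.85 -0.19]
```

View pics/s5m.png

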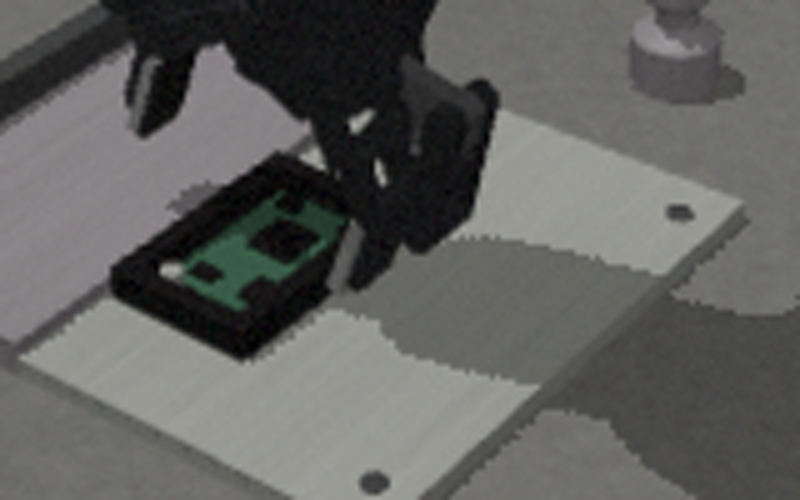

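```bash

for k in a; do
python3 -m jog '[[0,0.09,0.03,0,0,0,1],[0,0,0,0,0,0,1]]'|sed -n '2p;4p'
python3 -m jog '[[0,0.09,0.03,0,0,0,1],[0,0,0,0,0,0,1]]'|sed -n '2p;4p'
python3 -m jog '[[0,0.09,0.03,0,0,0,1],[0,0,0,0,0,0,1]]'|sed -n '2p;4p'
done
```

```text
tool_pos: [0.5019, 0.0705, 0.1794]
contact_force: [-1.0, -1.4, -0.4]
tool_pos: [0.5029, 0.0706, 0.1794]
contact_force: [-0.3, 0.9, -0.8]
tool_pos: [0.5038, 0.0708, 0.1795]
contact_force: [-0.0, -0.1, -0.4]
```

```bash

for k in a; do
python3 -m jog '[[0,0.09,0.03,0,0,0,1],[0,0,0,0,0,0,1]]'|sed -n '2p;4p'
python3 -m jog '[[0,0.09,0.03,0,0,0,1],[0,0,0,0,0,0,1]]'|sed -n '2p;4p'
python3 -m jog '[[0,0.09,0.03,0,0,0,1],[0,0,0,0,0,0,1]]'|sed -n '2p;4p'
done
python3 -c "
from h import *
s,R,Rp,tip=st(); shot('side','s6');shot('top','t6')
cv2.imwrite('pics/s6m.png',cv2.resize(cv2.imread('pics/s6.png')[170:270,200:360],None,fx=5,fy=5,interpolation=cv2.INTER_CUBIC))"
```

```text
tool_pos: [0.5048, 0.0709, 0.1795]
contact_force: [-0.8, 0.3, -0.4]
tool_pos: [0.5055, 0.0711, 0.1794]
contact_force: [-1.4, -0.8, 1.8]
tool_pos: [0.506, 0.0712, 0.1794]
contact_force: [-5.9, -0.4, 3.0]
t 9.23 tcp [0.506  0.0712 0.1794] rear tip plate mm [-57.2  19.   12.4] front [23.4 19.  41.5] g 0.0856
 tool axes in plate deg: tilt fwd 19.84 yawerr 0.01 roll 0.00 F plate [-5.86  0.59  2.97] q [ 0.01  0.07  1.89  0.07  0.85 -0.18]
```

View pics/s6m.png

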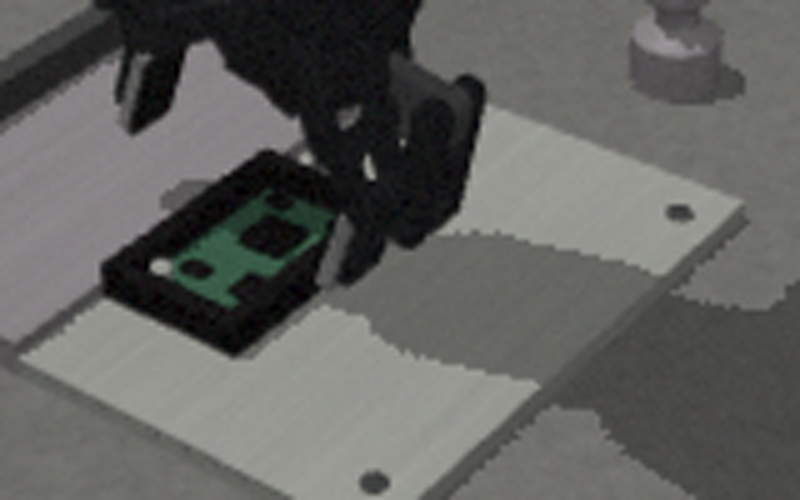

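```bash
cat > arc.py <<'E'
import sys;from h import *
# est-frame arc; args: preload mm, theta targets..., lean phi sequence
PV=np.array([2.5,14.]);B=np.array([-60.,-1.5])
def pos(t,pre):
    t=np.radians(t);b=B*(1-pre/60);c,s=np.cos(t),np.sin(t);return PV+np.array([b[0]*c+b[1]*s,-b[0]*s+b[1]*c])
def tcp(tip,phi):  # xz of tcp given rear tip
    p=np.radians(phi);g=42.7;return tip+g*np.array([np.cos(p),np.sin(p)])-TL*1e3*np.array([np.sin(p),-np.cos(p)])
def plan(ths,phis,pre):
    for k in range(1,len(ths)):
        d=tcp(pos(ths[k],pre),phis[k])-tcp(pos(ths[k-1],pre),phis[k-1]);p=np.radians(phis[k-1])
        print('th',ths[k],'row dy %.2f dz %.2f ax %.2f'%((d[0]*np.cos(p)+d[1]*np.sin(p))/10,(d[0]*np.sin(p)-d[1]*np.cos(p))/10,phis[k-1]-phis[k]))
def now():
    s,R,Rp,tip=st();tp=toplate(tip)*1e3;v=np.array([tp[0],tp[2]])-PV
    print(' theta est %.1f radius %.1f'%(np.degrees(np.arctan2(v[1],-v[0]))+1.4,np.hypot(*v)))
E
python3 - <<'E'
from arc import *
now(); plan([0,2,4,6,8,10,12,14,16],[20]*9,0)
E
```

```text
t 9.33 tcp [0.5059 0.0712 0.1794] rear tip plate mm [-57.1  19.   12.5] front [23.3 19.  41.5] g 0.0855
 tool axes in plate deg: tilt fwd 19.86 yawerr 0.01 roll -0.00 F plate [-5.56  0.42  5.  ] q [ 0.01  0.07  1.89  0.07  0.85 -0.18]
 theta est -0.1 radius 59.7
th 2 row dy 0.07 dz -0.20 ax 0.00
th 4 row dy 0.08 dz -0.19 ax 0.00
th 6 row dy 0.08 dz -0.19 ax 0.00
th 8 row dy 0.09 dz -0.19 ax 0.00
th 10 row dy 0.10 dz -0.19 ax 0.00
th 12 row dy 0.10 dz -0.18 ax 0.00
th 14 row dy 0.11 dz -0.18 ax 0.00
th 16 row dy 0.12 dz -0.17 ax 0.00
```

```bash

python3 -m jog '[[0,0.08,0.03,0,0,0,1],[0,0.07,-0.2,0,0,0,1],[0,0.08,-0.19,0,0,0,1],[0,0,0,0,0,0,1]]'|sed -n '2p;4p'
python3 -c "
from arc import *
now(); shot('side','s7')
cv2.imwrite('pics/s7m.png',cv2.resize(cv2.imread('pics/s7.png')[170:270,200:360],None,fx=5,fy=5,interpolation=cv2.INTER_CUBIC))"
```

```text
tool_pos: [0.5064, 0.0712, 0.1829]
contact_force: [-5.3, -0.9, 0.5]
t 9.67 tcp [0.5064 0.0712 0.1829] rear tip plate mm [-56.7  19.   16.1] front [23.3 19.  44.8] g 0.085
 tool axes in plate deg: tilt fwd 19.76 yawerr 0.01 roll 0.00 F plate [-5.35 -0.06  0.5 ] q [ 0.01  0.06  1.88  0.07  0.86 -0.18]
 theta est 3.4 radius 59.2
```

View pics/s7m.png

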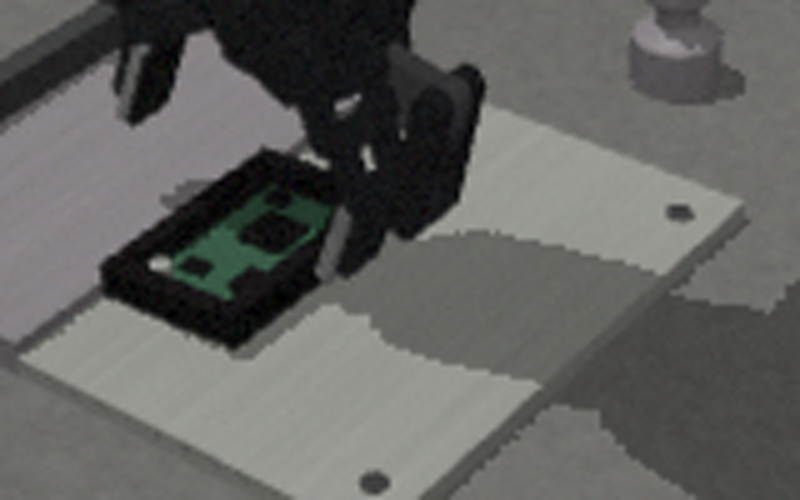

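The rear rim is lifting: its corner rose from crop (235,357) to (235,348), with a shadow gap below it. Friction holds, so I continue along the arc.

```bash

python3 -m jog '[[0,0.1,-0.18,0,0,0,1],[0,0.1,-0.19,0,0,0,1],[0,0.1,-0.19,0,0,0,1],[0,0,0,0,0,0,1]]'|sed -n '2p;4p'
python3 -c "
from arc import *
now(); plan(list(range(8,40,3)),[20]*12,0); shot('side','s8')
cv2.imwrite('pics/s8m.png',cv2.resize(cv2.imread('pics/s8.png')[170:270,200:360],None,fx=5,fy=5,interpolation=cv2.INTER_CUBIC))"
```

```text
tool_pos: [0.5073, 0.0714, 0.1894]
contact_force: [-6.7, -2.0, 0.3]
t 10.05 tcp [0.5073 0.0714 0.1894] rear tip plate mm [-56.   19.1  22.5] front [24.5 19.1 51.4] g 0.0855
 tool axes in plate deg: tilt fwd 19.75 yawerr 0.02 roll 0.01 F plate [-6.98 -0.87  0.25] q [ 0.01  0.05  1.87  0.07  0.87 -0.18]
 theta est 9.6 radius 59.1
th 11 row dy 0.15 dz -0.28 ax 0.00
th 14 row dy 0.16 dz -0.27 ax 0.00
th 17 row dy 0.18 dz -0.26 ax 0.00
th 20 row dy 0.19 dz -0.25 ax 0.00
th 23 row dy 0.20 dz -0.24 ax 0.00
th 26 row dy 0.21 dz -0.23 ax 0.00
th 29 row dy 0.23 dz -0.22 ax 0.00
th 32 row dy 0.24 dz -0.21 ax 0.00
th 35 row dy 0.25 dz -0.19 ax 0.00
th 38 row dy 0.26 dz -0.18 ax 0.00
```

View pics/s8m.png

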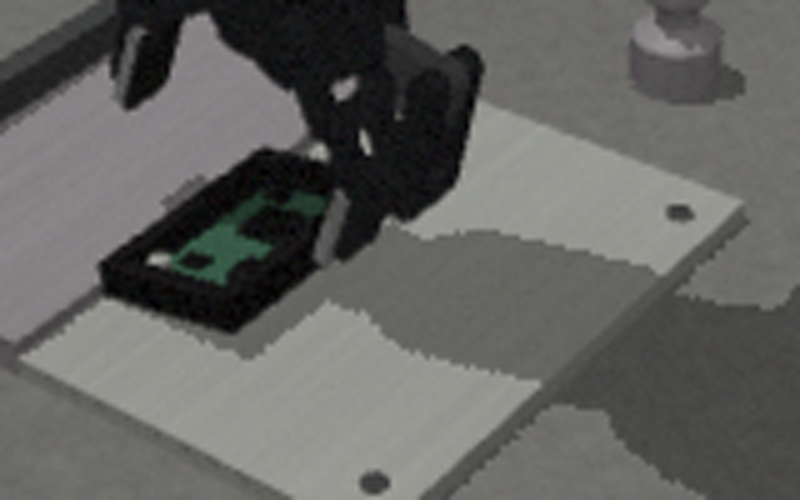

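Still following, now at about 10°.

```bash

python3 -m jog '[[0,0.15,-0.28,0,0,0,1],[0,0.16,-0.27,0,0,0,1],[0,0.18,-0.26,0,0,0,1],[0,0,0,0,0,0,1]]'|sed -n '2p;4p'
python3 -c "
from arc import *
now()"
python3 -m jog '[[0,0.19,-0.25,0,0,0,1],[0,0.2,-0.24,0,0,0,1],[0,0.21,-0.23,0,0,0,1],[0,0,0,0,0,0,1]]'|sed -n '2p;4p'
python3 -c "
from arc import *
now();  shot('side','s9')
cv2.imwrite('pics/s9m.png',cv2.resize(cv2.imread('pics/s9.png')[150:270,200:360],None,fx=5,fy=5,interpolation=cv2.INTER_CUBIC))"
```

```text
tool_pos: [0.5097, 0.0718, 0.1996]
contact_force: [-6.1, -1.9, 2.4]
t 10.43 tcp [0.5097 0.0718 0.1996] rear tip plate mm [-53.3  19.   32.7] front [27.2 19.  61.8] g 0.0856
 tool axes in plate deg: tilt fwd 19.88 yawerr 0.01 roll 0.00 F plate [-6.34 -0.91  2.37] q [ 0.01  0.05  1.86  0.06  0.89 -0.18]
 theta est 19.9 radius 58.8
tool_pos: [0.5138, 0.0724, 0.2094]
contact_force: [-5.8, 0.2, 2.2]
t 10.77 tcp [0.5138 0.0724 0.2094] rear tip plate mm [-48.6  19.   42.5] front [31.9 19.  72. ] g 0.0857
 tool axes in plate deg: tilt fwd 20.09 yawerr -0.00 roll -0.01 F plate [-5.72  1.18  2.17] q [ 0.02  0.04  1.84  0.06  0.91 -0.18]
 theta est 30.6 radius 58.5
```

View pics/s9m.png

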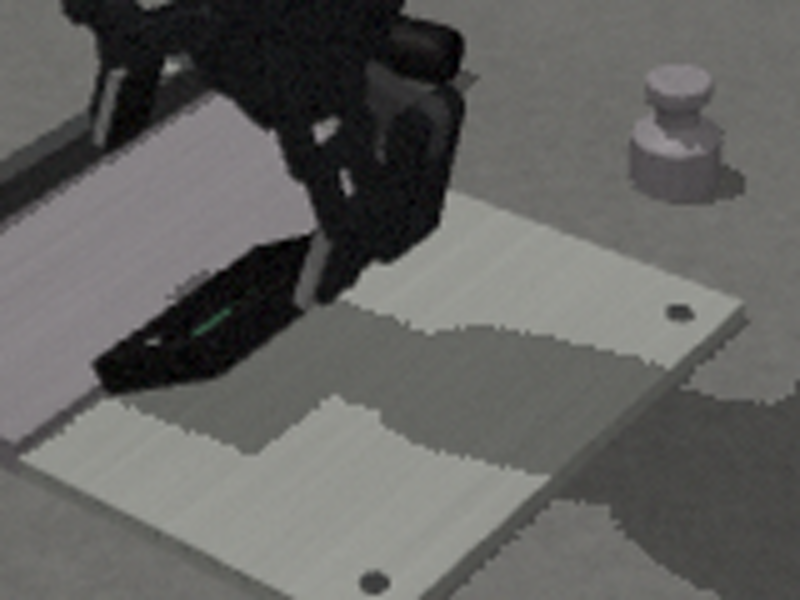

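About 30°, with the reaction along the board (6 N). Continuing, now with the tool straightening up.

```bash
python3 -c "
from arc import *
plan([30,33,36,39,42,45,48,51,54,57,60,63,66,69,72],[20,20,20,20,20,20,20,18,16,14,12,10,8,6,4],1)"
python3 -m jog '[[0,0.24,-0.21,0,0,0,1],[0,0.25,-0.2,0,0,0,1],[0,0.26,-0.19,0,0,0,1],[0,0,0,0,0,0,1]]'|sed -n '2p;4p'
python3 -c "
from arc import *
now()"
```

```text
th 33 row dy 0.24 dz -0.20 ax 0.00
th 36 row dy 0.25 dz -0.19 ax 0.00
th 39 row dy 0.26 dz -0.17 ax 0.00
th 42 row dy 0.27 dz -0.16 ax 0.00
th 45 row dy 0.27 dz -0.14 ax 0.00
th 48 row dy 0.28 dz -0.13 ax 0.00
th 51 row dy 0.85 dz 0.04 ax 2.00
th 54 row dy 0.85 dz 0.05 ax 2.00
th 57 row dy 0.85 dz 0.05 ax 2.00
th 60 row dy 0.86 dz 0.06 ax 2.00
th 63 row dy 0.86 dz 0.06 ax 2.00
th 66 row dy 0.86 dz 0.07 ax 2.00
th 69 row dy 0.86 dz 0.07 ax 2.00
th 72 row dy 0.86 dz 0.08 ax 2.00
tool_pos: [0.5193, 0.0733, 0.218]
contact_force: [-3.7, -0.8, 2.5]
t 11.15 tcp [0.5193 0.0733 0.218 ] rear tip plate mm [-42.5  19.   51.2] front [37.6 19.  80.7] g 0.0854
 tool axes in plate deg: tilt fwd 20.22 yawerr -0.01 roll -0.01 F plate [-3.74 -0.21  2.5 ] q [ 0.02  0.04  1.82  0.06  0.93 -0.17]
 theta est 41.0 radius 58.4
```

```bash

python3 -m jog '[[0,0.28,-0.13,0,0,0,1],[0,0.28,-0.12,0,0,0,1],[0,0.28,-0.11,0,0,0,1],[0,0,0,0,0,0,1]]'|sed -n '2p;4p'
python3 -c "
from arc import *
now(); shot('side','s10')
cv2.imwrite('pics/s10m.png',cv2.resize(cv2.imread('pics/s10.png')[150:270,180:340],None,fx=5,fy=5,interpolation=cv2.INTER_CUBIC))"
```

```text
tool_pos: [0.5255, 0.0743, 0.2238]
contact_force: [-4.3, -0.9, 5.3]
t 11.48 tcp [0.5255 0.0743 0.2238] rear tip plate mm [-36.4  19.   57.1] front [43.6 19.  86.4] g 0.0852
 tool axes in plate deg: tilt fwd 20.11 yawerr -0.00 roll -0.01 F plate [-4.4  -0.19  5.27] q [ 0.02  0.05  1.8   0.06  0.94 -0.17]
 theta est 49.3 radius 58.1
```

View pics/s10m.png

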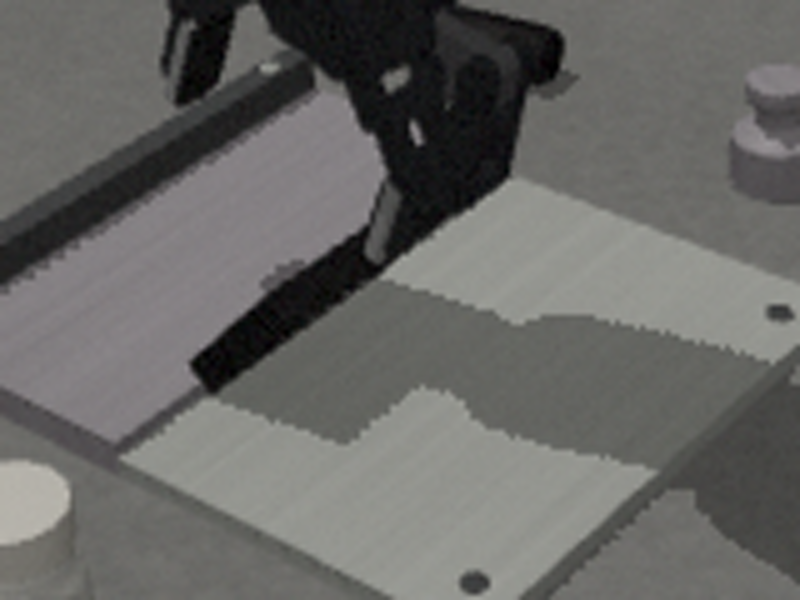

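About 50°, the board seen edge-on from crop (190,370) to (380,265), with 7 N along it. Now I turn the tool as well.

```bash

python3 -m jog '[[0,0.85,0.04,2,0,0,1],[0,0.85,0.05,2,0,0,1],[0,0,0,0,0,0,1]]'|sed -n '2p;4p'
python3 -c "
from arc import *
now()"
python3 -m jog '[[0,0.85,0.06,2,0,0,1],[0,0.86,0.06,2,0,0,1],[0,0,0,0,0,0,1]]'|sed -n '2p;4p'
python3 -c "
from arc import *
now(); shot('side','s11')
cv2.imwrite('pics/s11m.png',cv2.resize(cv2.imread('pics/s11.png')[150:270,180:340],None,fx=5,fy=5,interpolation=cv2.INTER_CUBIC))"
```

```text
tool_pos: [0.5428, 0.0771, 0.2292]
contact_force: [-4.5, 0.4, 7.2]
t 11.78 tcp [0.5428 0.0771 0.2292] rear tip plate mm [-30.5  19.   61.7] front [51.5 19.  85.5] g 0.0854
 tool axes in plate deg: tilt fwd 16.17 yawerr -0.01 roll -0.00 F plate [-4.39  1.11  7.22] q [ 0.03  0.1   1.73  0.04  1.03 -0.15]
 theta est 56.7 radius 58.0
tool_pos: [0.5595, 0.0799, 0.2324]
contact_force: [-3.7, 1.0, 5.6]
t 12.03 tcp [0.5595 0.0799 0.2324] rear tip plate mm [-25.1  19.   65. ] front [58.3 18.9 83.1] g 0.0853
 tool axes in plate deg: tilt fwd 12.21 yawerr -0.01 roll -0.00 F plate [-3.47  1.56  5.56] q [ 0.03  0.15  1.66  0.03  1.12 -0.14]
 theta est 63.0 radius 58.0
```

View pics/s11m.png

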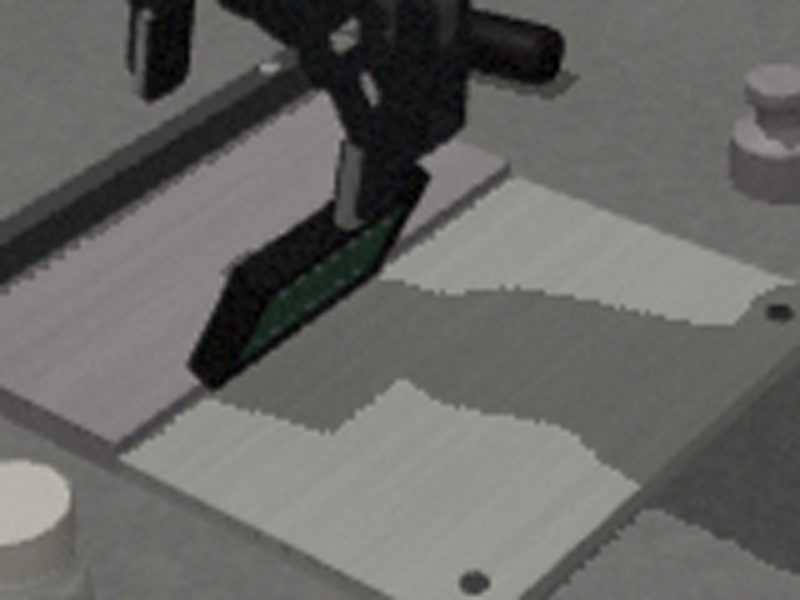

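About 63°, with the underside coming into view and the fingertip on the rear rim. Onward.

```bash

python3 -m jog '[[0,0.86,0.07,2,0,0,1],[0,0.86,0.07,2,0,0,1],[0,0,0,0,0,0,1]]'|sed -n '2p;4p'
python3 -c "
from arc import *
now();plan([75,78,81,84,87,90],[8,6,4,2,0,-2],2)"
python3 -m jog '[[0,0.86,0.08,2,0,0,1],[0,0.86,0.08,2,0,0,1],[0,0,0,0,0,0,1]]'|sed -n '2p;4p'
python3 -c "
from arc import *
now(); shot('side','s12')
cv2.imwrite('pics/s12m.png',cv2.resize(cv2.imread('pics/s12.png')[150:270,180:340],None,fx=5,fy=5,interpolation=cv2.INTER_CUBIC))"
```

```text
tool_pos: [0.5765, 0.0827, 0.2341]
contact_force: [-2.6, 0.3, 5.7]
t 12.33 tcp [0.5765 0.0827 0.2341] rear tip plate mm [-19.4  19.1  67.7] front [64.9 19.1 79.9] g 0.0852
 tool axes in plate deg: tilt fwd 8.23 yawerr -0.00 roll 0.00 F plate [-2.5   0.71  5.74] q [ 0.04  0.21  1.59  0.02  1.21 -0.13]
 theta est 69.2 radius 58.0
th 78 row dy 0.86 dz 0.12 ax 2.00
th 81 row dy 0.86 dz 0.13 ax 2.00
th 84 row dy 0.87 dz 0.13 ax 2.00
th 87 row dy 0.87 dz 0.14 ax 2.00
th 90 row dy 0.87 dz 0.14 ax 2.00
tool_pos: [0.5935, 0.0855, 0.2344]
contact_force: [-1.9, 1.0, 5.6]
t 12.58 tcp [0.5935 0.0855 0.2344] rear tip plate mm [-13.8  19.1  69.7] front [71.4 19.1 76. ] g 0.0854
 tool axes in plate deg: tilt fwd 4.24 yawerr -0.00 roll 0.01 F plate [-1.68  1.32  5.62] q [ 0.05  0.26  1.51  0.01  1.29 -0.12]
 theta est 75.1 radius 58.0
```

View pics/s12m.png

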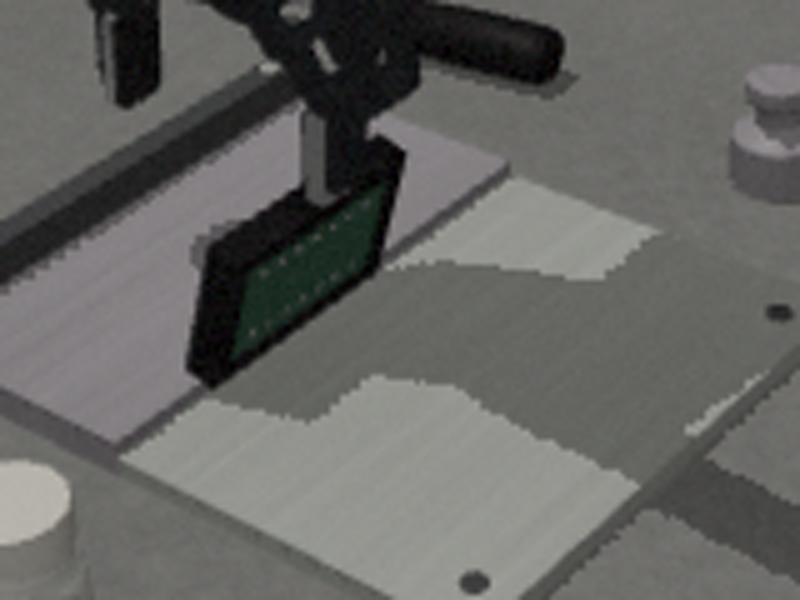

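```bash

python3 -m jog '[[0,0.86,0.12,2,0,0,1],[0,0.86,0.12,2,0,0,1],[0,0,0,0,0,0,1]]'|sed -n '2p;4p'
python3 -c "
from arc import *
now()"
python3 -m jog '[[0,0.87,0.13,2,0,0,1],[0,0,0,0,0,0,1]]'|sed -n '2p;4p'
python3 -c "
from arc import *
now(); shot('side','s13')
cv2.imwrite('pics/s13m.png',cv2.resize(cv2.imread('pics/s13.png')[150:270,160:320],None,fx=5,fy=5,interpolation=cv2.INTER_CUBIC))"
```

```text
tool_pos: [0.6106, 0.0883, 0.2333]
contact_force: [-1.0, 1.2, 6.7]
t 12.88 tcp [0.6106 0.0883 0.2333] rear tip plate mm [-8.  19.1 71.1] front [77.7 19.1 71.5] g 0.0857
 tool axes in plate deg: tilt fwd 0.28 yawerr -0.00 roll 0.01 F plate [-0.79  1.35  6.75] q [ 0.05  0.32  1.44  0.    1.37 -0.11]
 theta est 81.0 radius 58.0
tool_pos: [0.6191, 0.0897, 0.2322]
contact_force: [-1.4, 0.7, 7.3]
t 13.05 tcp [0.6191 0.0897 0.2322] rear tip plate mm [-4.7 19.  71.5] front [80.5 19.  69. ] g 0.0852
 tool axes in plate deg: tilt fwd -1.70 yawerr -0.00 roll 0.00 F plate [-1.28  0.93  7.26] q [ 0.05  0.35  1.4  -0.    1.42 -0.11]
 theta est 84.3 radius 58.0
```

View pics/s13m.png

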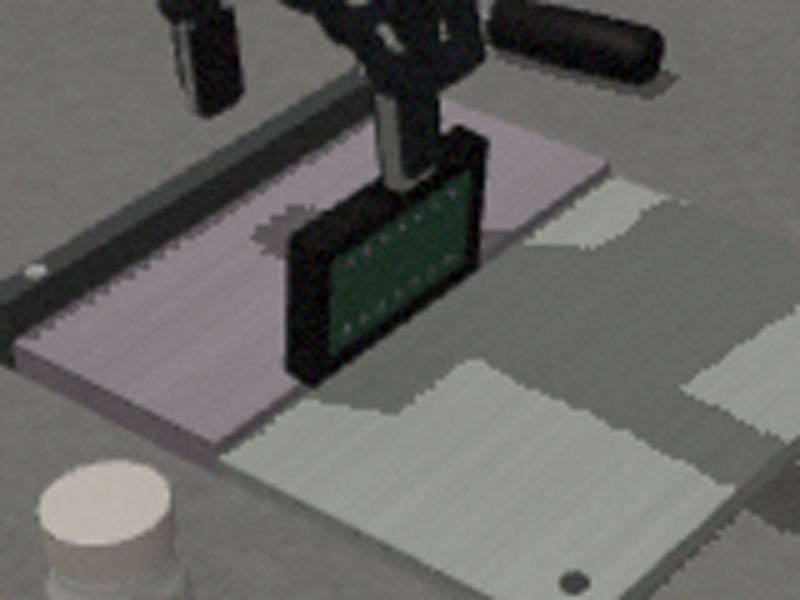

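```bash

python3 -m jog '[[0,0.4,0.05,1,0,0,1],[0,0.4,0.05,1,0,0,1],[0,0,0,0,0,0,1]]'|sed -n '2p;4p'
python3 -c "
from arc import *
now(); shot('side','s14')
cv2.imwrite('pics/s14m.png',cv2.resize(cv2.imread('pics/s14.png')[170:250,190:290],None,fx=7.5,fy=7.5,interpolation=cv2.INTER_CUBIC))"
```

```text
tool_pos: [0.6265, 0.0909, 0.2306]
contact_force: [-0.7, 0.6, 6.1]
t 13.35 tcp [0.6265 0.0909 0.2306] rear tip plate mm [-2.7 19.1 71.7] front [82.3 19.1 66.2] g 0.0852
 tool axes in plate deg: tilt fwd -3.69 yawerr 0.00 roll 0.01 F plate [-0.58  0.73  6.12] q [ 0.06  0.38  1.37 -0.01  1.46 -0.11]
 theta est 86.2 radius 58.0
```

View pics/s14m.png

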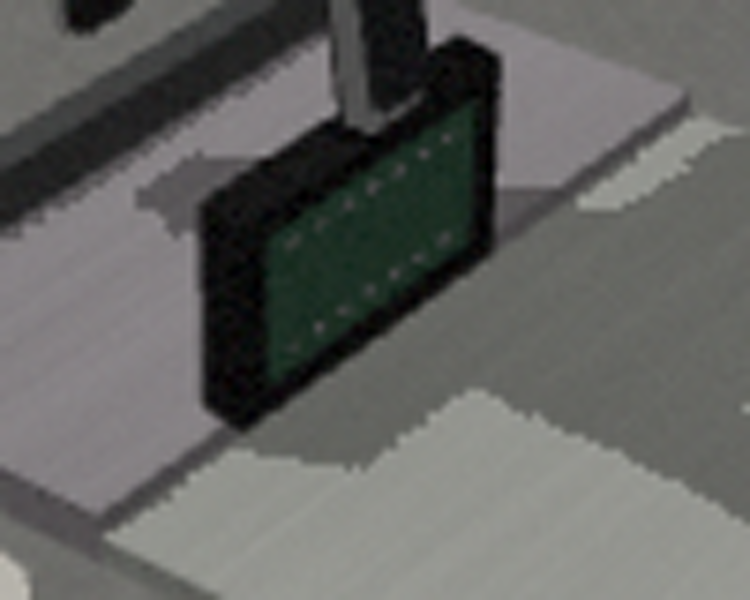

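```bash
python3 -c "
from h import *
u,v=190+207/7.5,170+408/7.5
b=ray('side',u,v,.014);print(toplate(b)*1e3)
i=arm.camera_info('side');K=np.array(i['camera_matrix']);T=np.linalg.inv(np.array(i['T']))
for th in (85,90,95,100):
  t=np.radians(th-90);w=b+Pm@np.array([.06*np.sin(t),0,.06*np.cos(t)]);q=K@(T[:3,:3]@w+T[:3,3]);q=q[:2]/q[2];print(th,(q-[190,170])*7.5)
"
```

```text
[ 5.32461173 70.05407773 14.        ]
85 [201.72386309 197.49695295]
90 [184.30358454 189.06017713]
95 [167.17651175 182.40500159]
100 [150.48398837 177.56929867]
```

The image gives about 85° against an arm estimate of 86°. A few more mm forward.

```bash

python3 -m jog '[[0,0.15,0,0,0,0,1],[0,0.15,0,0,0,0,1],[0,0.1,0,0,0,0,1],[0,0,0,0,0,0,1]]'|sed -n '2p;4p'
python3 -c "
from arc import *
now(); shot('side','s15')
cv2.imwrite('pics/s15m.png',cv2.resize(cv2.imread('pics/s15.png')[170:250,190:290],None,fx=7.5,fy=7.5,interpolation=cv2.INTER_CUBIC))"
```

```text
tool_pos: [0.6303, 0.0916, 0.231]
contact_force: [-0.4, 1.2, 7.7]
t 13.73 tcp [0.6303 0.0916 0.231 ] rear tip plate mm [ 1.4 19.1 72. ] front [86.4 19.1 66.7] g 0.0852
 tool axes in plate deg: tilt fwd -3.59 yawerr -0.00 roll 0.01 F plate [-0.25  1.23  7.7 ] q [ 0.06  0.39  1.36 -0.01  1.46 -0.1 ]
 theta est 90.3 radius 58.0
```

View pics/s15m.png

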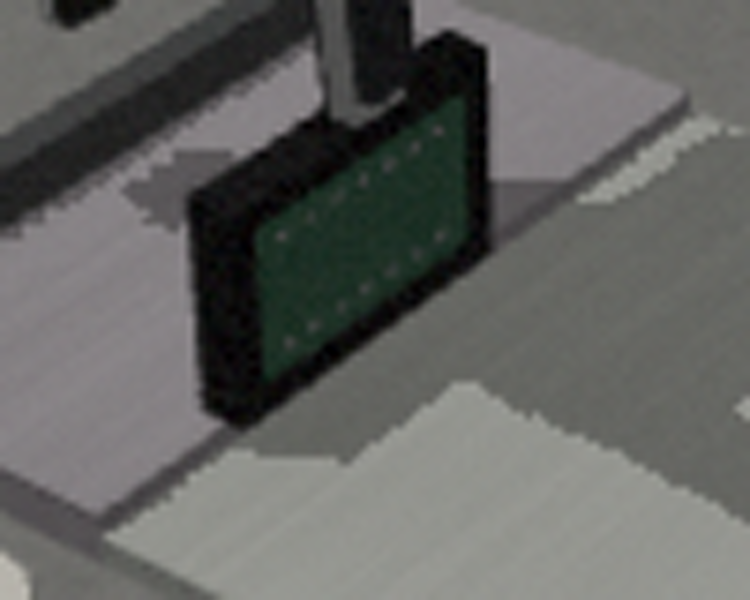

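```bash

python3 -m jog '[[0,0.1,0,0,0,0,1],[0,0.1,0,0,0,0,1],[0,0,0,0,0,0,1]]'|sed -n '2p;4p'
python3 -m jog '[[0,0.03,-0.07,0,0,0,1],[0,0,0,0,0,0,1]]'|sed -n '2p;4p'
python3 -c "
from arc import *
now(); shot('side','s16')
cv2.imwrite('pics/s16m.png',cv2.resize(cv2.imread('pics/s16.png')[170:250,190:290],None,fx=7.5,fy=7.5,interpolation=cv2.INTER_CUBIC))"
```

```text
tool_pos: [0.6322, 0.0919, 0.2311]
contact_force: [-0.5, -0.1, 7.6]
tool_pos: [0.6323, 0.092, 0.2311]
contact_force: [-1.2, 1.0, 5.7]
t 14.20 tcp [0.6323 0.092  0.2311] rear tip plate mm [ 3.3 19.2 72.1] front [88.4 19.2 66.7] g 0.0853
 tool axes in plate deg: tilt fwd -3.65 yawerr 0.00 roll 0.01 F plate [-1.02  1.19  5.71] q [ 0.06  0.39  1.35 -0.01  1.46 -0.1 ]
 theta est 92.2 radius 58.1
```

View pics/s16m.png

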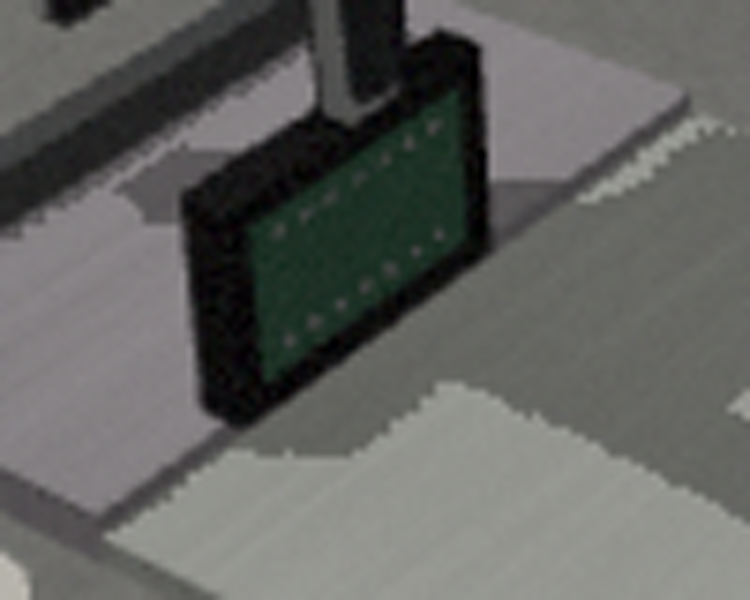

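It now stands at about 90°. I unload gently, then lift off.

```bash

python3 -m jog '[[0,0,-0.05,0,0,0,1],[0,0,-0.05,0,0,0,1],[0,0,0,0,0,0,1]]'|sed -n '2p;4p'
python3 -m jog '[[0,0,-0.1,0,0,0,1],[0,0,-0.2,0,0,0,1],[0,0,0,0,0,0,1]]'|sed -n '2p;4p'
python3 -c "
from arc import *
now(); shot('side','s17')
cv2.imwrite('pics/s17m.png',cv2.resize(cv2.imread('pics/s17.png')[170:250,190:290],None,fx=7.5,fy=7.5,interpolation=cv2.INTER_CUBIC))"
```

```text
tool_pos: [0.6318, 0.0918, 0.2309]
contact_force: [-0.9, 0.5, 5.6]
tool_pos: [0.6315, 0.0915, 0.2324]
contact_force: [-0.1, -0.1, -0.1]
t 14.75 tcp [0.6315 0.0915 0.2324] rear tip plate mm [ 1.4 18.8 73.8] front [86.4 18.8 67.8] g 0.0853
 tool axes in plate deg: tilt fwd -4.02 yawerr -0.01 roll -0.02 F plate [-0.15 -0.03 -0.09] q [ 0.06  0.39  1.35 -0.01  1.47 -0.1 ]
 theta est 90.3 radius 59.8
```

View pics/s17m.png

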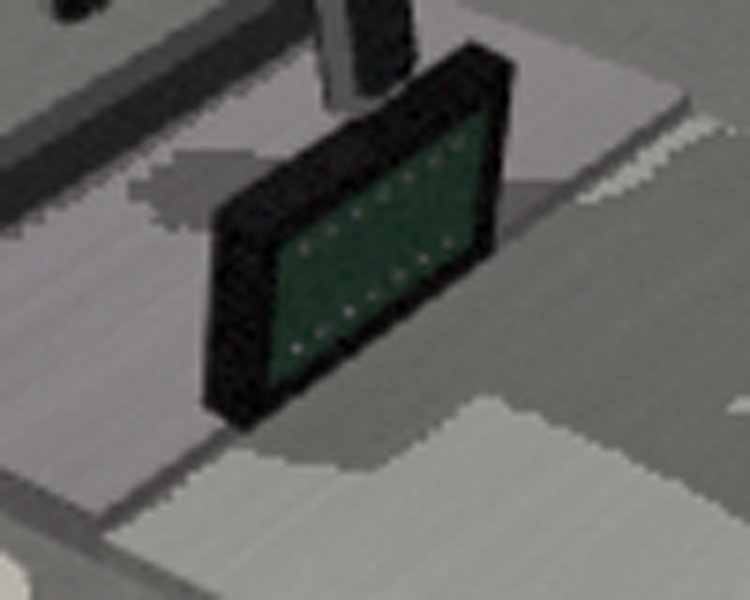

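The board is tipping back (the top-left corner moved to (215,210), about 82°), so its balance point is behind the step edge. I can't catch it in time without hitting it, so I'll move the fingers clear, let it settle and redo it without releasing.

```bash

python3 -m jog '[[0,0,-1.5,0,0,0,1],[0,-0.5,-2,0,0,0,1],[0,-1,-2,0,0,0,1],[0,0,0,0,0,0,1]]'|sed -n '2p;4p'
python3 -c "
from arc import *
now(); shot('side','s18');shot('top','t18')
cv2.imwrite('pics/s18m.png',cv2.resize(cv2.imread('pics/s18.png')[150:270,180:340],None,fx=5,fy=5,interpolation=cv2.INTER_CUBIC))"
```

```text
tool_pos: [0.6209, 0.0898, 0.2936]
contact_force: [0.4, 0.6, 1.7]
t 15.13 tcp [0.6209 0.0898 0.2936] rear tip plate mm [ -8.   18.7 134.6] front [ 76.8  18.7 129.3] g 0.085
 tool axes in plate deg: tilt fwd -3.59 yawerr -0.00 roll -0.06 F plate [0.48 0.49 1.72] q [ 0.06  0.32  1.31 -0.01  1.57 -0.11]
 theta est 86.4 radius 121.1
```

View pics/s18m.png

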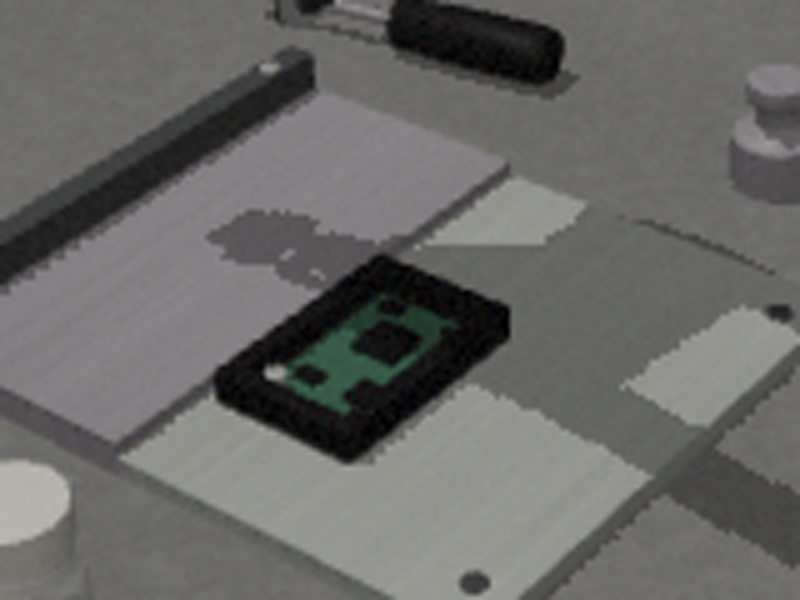

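It settled flat on the low deck, chips up, a few mm from the step. I'll redo it with the jaws at about 45 mm, so that the second finger, a little ahead, can catch and lower it past 90°. First I measure the carrier.

```bash
python3 - <<'E'
from h import *
s=cv2.imread('pics/side18.png') if 0 else None
q=lambda x,y:(180+x/5,150+y/5)
for n,a in (('FL',(216,378)),('RL',(350,440)),('RR',(510,312)),('FR',(382,252))):
    print(n,(toplate(ray('side',*q(*a),.022))*1e3).round(1))
st()
im=cv2.imread('pics/t18.png');cv2.imwrite('pics/t18m.png',cv2.resize(im[105:285,180:370],None,fx=3.2,fy=3.2))
E
```

```text
FL [-12.7  74.6  22. ]
RL [-71.2  74.   22. ]
RR [-69.9 -14.6  22. ]
FR [ -9.6 -17.7  22. ]
t 15.23 tcp [0.6207 0.0898 0.2896] rear tip plate mm [ -9.2  18.9 130.8] front [ 75.9  18.8 125.1] g 0.0853
 tool axes in plate deg: tilt fwd -3.87 yawerr -0.01 roll -0.02 F plate [-0.31 -0.14  0.51] q [ 0.06  0.33  1.32 -0.01  1.56 -0.11]
```

View pics/t18m.png

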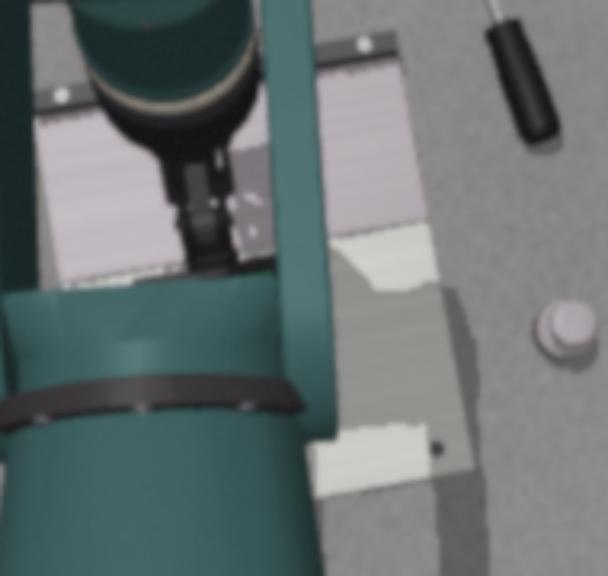

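```bash

python3 -m jog '[[0.1,-3.5,-0.3,-7.1,0,0,0.1],[0.1,-3.5,-0.3,-7.1,0,0,0.1],[0.1,-3.5,-0.3,-7.1,0,0,0.1],[0.1,-3.5,-0.3,-7.1,0,0,0.1],[0,0,0,0,0,0,0.1]]'|sed -n '2p;4p'
python3 -m jog '[[0,0,0,0,0,0,0.1],[0,0,0,0,0,0,0.1]]'|sed -n '2p;4,5p'
python3 -c "
from h import *
s,R,Rp,tip=st(.168)
d=np.array([-92,25,40])-toplate(tip)*1e3
rows(d)"
```

```text
tool_pos: [0.47, 0.0711, 0.2706]
contact_force: [-2.6, 0.2, -7.1]
tool_pos: [0.4822, 0.0713, 0.2836]
contact_force: [0.2, -0.0, 0.8]
grip_width: 0.0468
t 15.82 tcp [0.4822 0.0713 0.2836] rear tip plate mm [-47.4  23.  120.9] front [ -4.8  23.  140.2] g 0.0468
 tool axes in plate deg: tilt fwd 24.33 yawerr -0.02 roll -0.01 F plate [ 0.16 -0.05  0.75] q [ 0.01 -0.13  1.85  0.07  1.   -0.18]
tool cm [ 0.2  -7.39  5.54]
```

```bash

python3 -m jog '[[0.07,-2.46,1.85,0,0,0,0.1],[0.07,-2.46,1.85,0,0,0,0.1],[0.06,-2.46,1.85,-0.6,0,0,0.1],[0,0,0,0,0,0,0.1],[0,0,0,0,0,0,0.1]]'|sed -n '2p;4p'
python3 -c "
from h import *
s,R,Rp,tip=st(.168); rows([0,0,-10]); rows([0,0,-1]);rows([1,0,0])
shot('side','s19')
cv2.imwrite('pics/s19m.png',cv2.resize(cv2.imread('pics/s19.png')[150:270,200:360],None,fx=5,fy=5,interpolation=cv2.INTER_CUBIC))"
```

```text
tool_pos: [0.4396, 0.0662, 0.2032]
contact_force: [-0.1, 0.6, 0.6]
t 16.23 tcp [0.4396 0.0662 0.2032] rear tip plate mm [-88.9  24.9  40.8] front [-46.1  24.9  60.6] g 0.0471
 tool axes in plate deg: tilt fwd 24.87 yawerr -0.02 roll 0.01 F plate [-0.04  0.63  0.58] q [-0.   -0.14  2.04  0.09  0.82 -0.21]
tool cm [-0.   -0.42  0.91]
tool cm [-0.   -0.04  0.09]
tool cm [0.   0.09 0.04]
```

View pics/s19m.png

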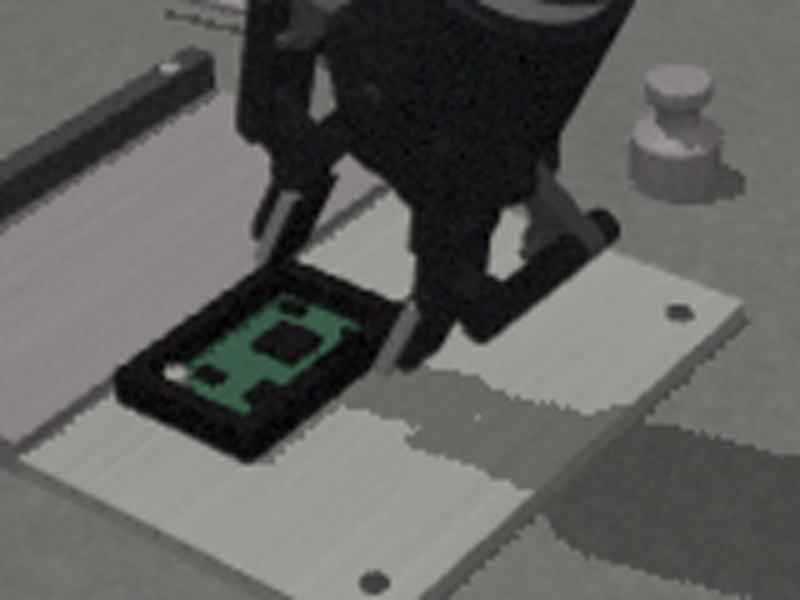

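```bash

python3 -m jog '[[0,-0.4,0.95,0,0,0,0.1],[0,-0.4,0.95,0,0,0,0.1],[0,-0.17,0.36,0,0,0,0.1],[0,0,0,0,0,0,0.1],[0,0,0,0,0,0,0.1]]'|sed -n '2p;4p'
python3 -m jog '[[0,-0.08,0.18,0,0,0,0.1],[0,0,0,0,0,0,0.1]]'|sed -n '2p;4p'
python3 -m jog '[[0,-0.08,0.18,0,0,0,0.1],[0,0,0,0,0,0,0.1]]'|sed -n '2p;4p'
python3 -c "
from h import *
s,R,Rp,tip=st(.168)"
```

```text
tool_pos: [0.4413, 0.0663, 0.1812]
contact_force: [0.5, 0.2, 0.5]
tool_pos: [0.4401, 0.0663, 0.178]
contact_force: [-0.0, -0.4, -0.3]
tool_pos: [0.4396, 0.0663, 0.1754]
contact_force: [1.2, 0.2, 1.2]
t 17.03 tcp [0.4396 0.0663 0.1754] rear tip plate mm [-88.3  24.9  13.3] front [-45.6  24.9  33.3] g 0.0472
 tool axes in plate deg: tilt fwd 25.07 yawerr -0.01 roll -0.02 F plate [1.19 0.03 1.16] q [-0.   -0.1   2.07  0.1   0.74 -0.22]
```

```bash

python3 -m jog '[[0,-0.04,0.09,0,0,0,0.1],[0,0,0,0,0,0,0.1]]'|sed -n '2p;4p'
python3 -m jog '[[0,-0.04,0.09,0,0,0,0.1],[0,0,0,0,0,0,0.1]]'|sed -n '2p;4p'
python3 -m jog '[[0,-0.04,0.09,0,0,0,0.1],[0,0,0,0,0,0,0.1]]'|sed -n '2p;4p'
python3 -c "
from h import *
s,R,Rp,tip=st(.168)"
```

```text
tool_pos: [0.4398, 0.0663, 0.1752]
contact_force: [-3.5, -0.6, 5.9]
tool_pos: [0.4399, 0.0664, 0.175]
contact_force: [-7.4, -0.0, 11.0]
tool_pos: [0.4399, 0.0664, 0.1748]
contact_force: [-12.1, -2.5, 18.4]
t 17.53 tcp [0.4399 0.0664 0.1748] rear tip plate mm [-87.6  24.9  12.8] front [-45.5  24.9  32.6] g 0.0465
 tool axes in plate deg: tilt fwd 25.11 yawerr 0.03 roll -0.02 F plate [-12.39  -0.52  18.38] q [-0.   -0.1   2.07  0.1   0.74 -0.23]
```

```bash
sed -i 's/^TL=.162/TL=.1735/' h.py
python3 -m jog '[[0,0.3,-0.64,0,0,0,0.1],[0,0,0,0,0,0,0.1]]'|sed -n '2p;4p'
python3 -m jog '[[0,0.36,0.17,0,0,0,0.1],[0,0.36,0.17,0,0,0,0.1],[0,0.36,0.17,0,0,0,0.1],[0,0,0,0,0,0,0.1]]'|sed -n '2p;4p'
python3 -c "
from h import *
s,R,Rp,tip=st()"
python3 -m jog '[[0,0.18,0.08,0,0,0,0.1],[0,0.18,0.08,0,0,0,0.1],[0,0.18,0.08,0,0,0,0.1],[0,0,0,0,0,0,0.1]]'|sed -n '2p;4p'
python3 -c "
from h import *
s,R,Rp,tip=st()"
```

```text
tool_pos: [0.44, 0.0663, 0.1807]
contact_force: [0.3, -1.0, -0.0]
tool_pos: [0.4519, 0.0683, 0.1788]
contact_force: [0.5, -0.2, 0.4]
t 18.03 tcp [0.4519 0.0683 0.1788] rear tip plate mm [-73.7  25.   11.6] front [-31.1  25.   31.5] g 0.047
 tool axes in plate deg: tilt fwd 24.98 yawerr -0.00 roll -0.00 F plate [ 0.47 -0.24  0.44] q [ 0.   -0.08  2.04  0.1   0.75 -0.22]
tool_pos: [0.4574, 0.0692, 0.1793]
contact_force: [0.2, -0.2, 0.6]
t 18.37 tcp [0.4574 0.0692 0.1793] rear tip plate mm [-67.8  25.   12.2] front [-25.7  25.   31.9] g 0.0465
 tool axes in plate deg: tilt fwd 25.01 yawerr -0.00 roll -0.01 F plate [ 0.19 -0.28  0.63] q [ 0.01 -0.06  2.03  0.1   0.75 -0.21]
```

```bash

python3 -m jog '[[0,0.18,0.08,0,0,0,0.1],[0,0.18,0.08,0,0,0,0.1],[0,0,0,0,0,0,0.1]]'|sed -n '2p;4p'
python3 -m jog '[[0,0.09,0.04,0,0,0,0.1],[0,0.09,0.04,0,0,0,0.1],[0,0,0,0,0,0,0.1]]'|sed -n '2p;4p'
python3 -m jog '[[0,0.09,0.04,0,0,0,0.1],[0,0,0,0,0,0,0.1]]'|sed -n '2p;4p'
python3 -c "
from h import *
s,R,Rp,tip=st()"
```

```text
tool_pos: [0.4613, 0.0699, 0.1795]
contact_force: [0.3, 0.5, 0.5]
tool_pos: [0.4629, 0.0702, 0.1794]
contact_force: [-0.5, -0.9, 0.9]
tool_pos: [0.4639, 0.0703, 0.1794]
contact_force: [-0.9, -0.3, 0.2]
t 19.03 tcp [0.4639 0.0703 0.1794] rear tip plate mm [-61.5  25.   12.2] front [-19.  25.  32.] g 0.0469
 tool axes in plate deg: tilt fwd 24.99 yawerr -0.01 roll -0.00 F plate [-0.93 -0.16  0.24] q [ 0.01 -0.05  2.01  0.1   0.75 -0.21]
```

```bash

python3 -m jog '[[0,0.09,0.04,0,0,0,0.1],[0,0.09,0.04,0,0,0,0.1],[0,0,0,0,0,0,0.1]]'|sed -n '2p;4p'
python3 -m jog '[[0,0.09,0.04,0,0,0,0.1],[0,0,0,0,0,0,0.1]]'|sed -n '2p;4p'
python3 -m jog '[[0,0.09,0.04,0,0,0,0.1],[0,0,0,0,0,0,0.1]]'|sed -n '2p;4p'
python3 -c "
from h import *
s,R,Rp,tip=st()"
```

```text
tool_pos: [0.466, 0.0707, 0.1795]
contact_force: [0.1, 0.7, 0.1]
tool_pos: [0.4669, 0.0708, 0.1795]
contact_force: [-0.6, -0.1, 0.7]
tool_pos: [0.4679, 0.071, 0.1795]
contact_force: [-0.6, 0.5, -0.1]
t 19.62 tcp [0.4679 0.071  0.1795] rear tip plate mm [-57.5  25.   12.3] front [-14.8  25.   32.2] g 0.0471
 tool axes in plate deg: tilt fwd 25.01 yawerr -0.00 roll -0.01 F plate [-0.53  0.55 -0.06] q [ 0.01 -0.04  2.    0.09  0.75 -0.21]
```

```bash

python3 -m jog '[[0,0.09,0.04,0,0,0,0.1],[0,0.09,0.04,0,0,0,0.1],[0,0,0,0,0,0,0.1]]'|sed -n '2p;4p'
python3 -m jog '[[0,0.09,0.04,0,0,0,0.1],[0,0,0,0,0,0,0.1]]'|sed -n '2p;4p'
python3 -c "
from h import *
s,R,Rp,tip=st(); shot('side','s20')
cv2.imwrite('pics/s20m.png',cv2.resize(cv2.imread('pics/s20.png')[150:270,200:360],None,fx=5,fy=5,interpolation=cv2.INTER_CUBIC))"
```

```text
tool_pos: [0.4692, 0.0712, 0.1793]
contact_force: [-5.1, -1.8, 4.0]
tool_pos: [0.4697, 0.0713, 0.1791]
contact_force: [-8.6, -2.2, 6.0]
t 20.03 tcp [0.4697 0.0713 0.1791] rear tip plate mm [-56.5  25.   11.6] front [-13.7  25.1  31.3] g 0.0472
 tool axes in plate deg: tilt fwd 24.73 yawerr 0.03 roll 0.00 F plate [-8.81 -0.83  5.99] q [ 0.01 -0.03  2.    0.09  0.75 -0.21]
```

View pics/s20m.png

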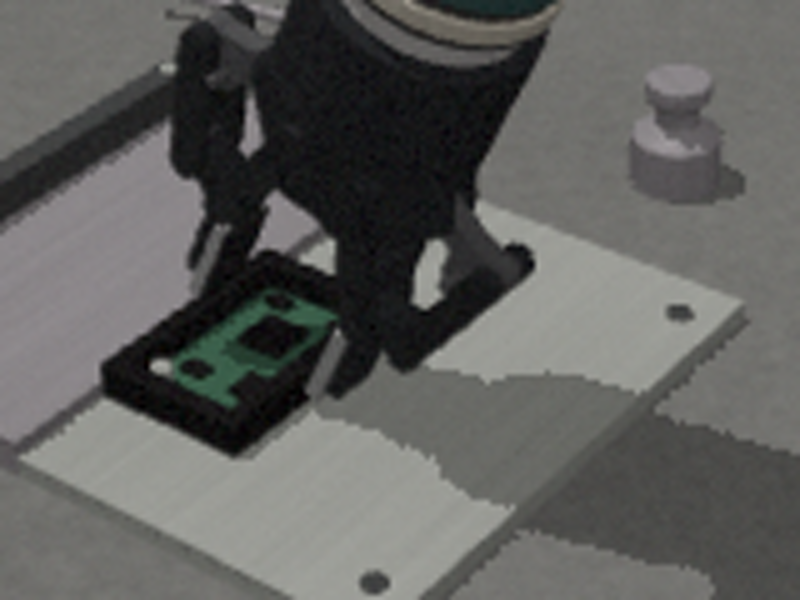

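Flush against the step at 9 N. Now the second arc.

```bash
sed -i 's/PV=np.array(\[2.5,14.\]);B=np.array(\[-60.,-1.5\])/PV=np.array([3.3,14.]);B=np.array([-60.,-2.4])/; s/g=42.7/g=23.5/' arc.py
python3 -c "
from arc import *
now(); th=[0,2,4,7,10,13,16,19,22,25]+list(range(28,110,3)); ph=[25]*8; 
while len(ph)<len(th): ph.append(ph[-1]-2)
plan(th,ph,0.5)"
python3 -m jog '[[0,0.1,-0.17,0,0,0,0.1],[0,0.1,-0.17,0,0,0,0.1],[0,0,0,0,0,0,0.1]]'|sed -n '2p;4p'
python3 -c "
from arc import *
now()"
```

```text
t 20.08 tcp [0.4696 0.0713 0.1791] rear tip plate mm [-56.5  25.   11.7] front [-13.8  25.   31.3] g 0.047
 tool axes in plate deg: tilt fwd 24.74 yawerr 0.03 roll 0.00 F plate [-8.33 -0.23  5.7 ] q [ 0.01 -0.03  2.    0.09  0.75 -0.21]
 theta est -0.8 radius 59.8
th 2 row dy 0.08 dz -0.19 ax 0.00
th 4 row dy 0.09 dz -0.19 ax 0.00
th 7 row dy 0.15 dz -0.27 ax 0.00
th 10 row dy 0.16 dz -0.27 ax 0.00
th 13 row dy 0.18 dz -0.26 ax 0.00
th 16 row dy 0.19 dz -0.25 ax 0.00
th 19 row dy 0.20 dz -0.24 ax 0.00
th 22 row dy 0.82 dz -0.13 ax 2.00
th 25 row dy 0.82 dz -0.13 ax 2.00
th 28 row dy 0.83 dz -0.13 ax 2.00
th 31 row dy 0.83 dz -0.12 ax 2.00
th 34 row dy 0.83 dz -0.12 ax 2.00
th 37 row dy 0.84 dz -0.12 ax 2.00
th 40 row dy 0.84 dz -0.11 ax 2.00
th 43 row dy 0.84 dz -0.11 ax 2.00
th 46 row dy 0.85 dz -0.10 ax 2.00
th 49 row dy 0.85 dz -0.10 ax 2.00
th 52 row dy 0.85 dz -0.09 ax 2.00
th 55 row dy 0.86 dz -0.09 ax 2.00
th 58 row dy 0.86 dz -0.09 ax 2.00
th 61 row dy 0.86 dz -0.08 ax 2.00
th 64 row dy 0.87 dz -0.08 ax 2.00
th 67 row dy 0.87 dz -0.07 ax 2.00
th 70 row dy 0.87 dz -0.07 ax 2.00
th 73 row dy 0.87 dz -0.06 ax 2.00
th 76 row dy 0.88 dz -0.06 ax 2.00
th 79 row dy 0.88 dz -0.05 ax 2.00
th 82 row dy 0.88 dz -0.05 ax 2.00
th 85 row dy 0.88 dz -0.04 ax 2.00
th 88 row dy 0.89 dz -0.04 ax 2.00
th 91 row dy 0.89 dz -0.03 ax 2.00
th 94 row dy 0.89 dz -0.03 ax 2.00
th 97 row dy 0.89 dz -0.02 ax 2.00
th 100 row dy 0.90 dz -0.02 ax 2.00
th 103 row dy 0.90 dz -0.01 ax 2.00
th 106 row dy 0.90 dz -0.01 ax 2.00
th 109 row dy 0.90 dz -0.00 ax 2.00
tool_pos: [0.4698, 0.0713, 0.1823]
contact_force: [-5.4, -2.6, 0.1]
t 20.33 tcp [0.4698 0.0713 0.1823] rear tip plate mm [-56.4  25.1  14.9] front [-13.7  25.1  34.5] g 0.047
 tool axes in plate deg: tilt fwd 24.70 yawerr 0.02 roll 0.01 F plate [-5.74 -1.65  0.11] q [ 0.01 -0.04  1.99  0.09  0.76 -0.2 ]
 theta est 2.3 radius 59.7
```

```bash

python3 -m jog '[[0,0.16,-0.26,0,0,0,0.1],[0,0.17,-0.26,0,0,0,0.1],[0,0,0,0,0,0,0.1]]'|sed -n '2p;4p'
python3 -c "
from arc import *
now()"
python3 -m jog '[[0,0.18,-0.26,0,0,0,0.1],[0,0.19,-0.25,0,0,0,0.1],[0,0.2,-0.24,0,0,0,0.1],[0,0,0,0,0,0,0.1]]'|sed -n '2p;4p'
python3 -c "
from arc import *
now(); shot('side','s21')
cv2.imwrite('pics/s21m.png',cv2.resize(cv2.imread('pics/s21.png')[150:270,200:360],None,fx=5,fy=5,interpolation=cv2.INTER_CUBIC))"
```

```text
tool_pos: [0.4707, 0.0715, 0.1888]
contact_force: [-6.6, -1.8, -0.1]
t 20.58 tcp [0.4707 0.0715 0.1888] rear tip plate mm [-55.5  25.1  21.4] front [-12.9  25.1  41. ] g 0.0469
 tool axes in plate deg: tilt fwd 24.69 yawerr 0.02 roll 0.01 F plate [-6.82 -0.69 -0.07] q [ 0.01 -0.05  1.99  0.09  0.78 -0.2 ]
 theta est 8.5 radius 59.3
tool_pos: [0.473, 0.0719, 0.1987]
contact_force: [-7.6, -2.6, 2.6]
t 20.92 tcp [0.473  0.0719 0.1987] rear tip plate mm [-52.9  25.1  31.3] front [-10.2  25.1  51. ] g 0.047
 tool axes in plate deg: tilt fwd 24.78 yawerr 0.03 roll 0.01 F plate [-7.89 -1.38  2.65] q [ 0.01 -0.05  1.97  0.09  0.8  -0.2 ]
 theta est 18.5 radius 58.8
```

View pics/s21m.png

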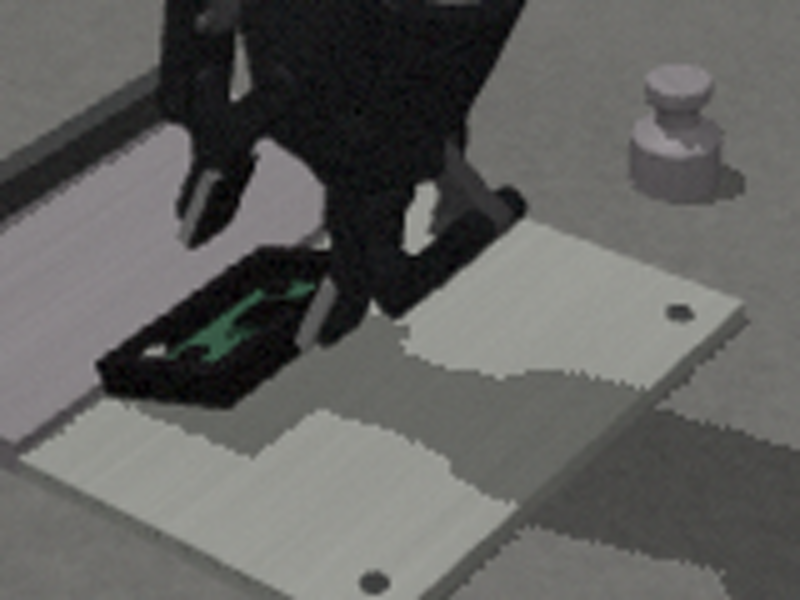

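The same good motion as before. Now with the tool turning.

```bash

python3 -m jog '[[0,0.82,-0.13,2,0,0,0.1],[0,0.82,-0.13,2,0,0,0.1],[0,0,0,0,0,0,0.1]]'|sed -n '2p;4p'
python3 -c "
from arc import *
now()"
python3 -m jog '[[0,0.83,-0.13,2,0,0,0.1],[0,0.83,-0.12,2,0,0,0.1],[0,0,0,0,0,0,0.1]]'|sed -n '2p;4p'
python3 -c "
from arc import *
now()"
python3 -m jog '[[0,0.83,-0.12,2,0,0,0.1],[0,0.84,-0.11,2,0,0,0.1],[0,0,0,0,0,0,0.1]]'|sed -n '2p;4p'
python3 -c "
from arc import *
now()"
```

```text
tool_pos: [0.4874, 0.0744, 0.2085]
contact_force: [-11.7, -1.3, 4.6]
t 21.22 tcp [0.4874 0.0744 0.2085] rear tip plate mm [-50.3  25.4  38. ] front [-6.5 25.4 54.5] g 0.0468
 tool axes in plate deg: tilt fwd 20.68 yawerr 0.03 roll 0.05 F plate [-11.78   0.61   4.57] q [ 0.02 -0.02  1.9   0.06  0.9  -0.17]
 theta est 25.5 radius 58.7
tool_pos: [0.5024, 0.0769, 0.2171]
contact_force: [-10.7, -0.2, 5.7]
t 21.47 tcp [0.5024 0.0769 0.2171] rear tip plate mm [-47.1  25.4  44.2] front [-1.7 25.4 57.8] g 0.0474
 tool axes in plate deg: tilt fwd 16.78 yawerr 0.02 roll 0.05 F plate [-10.56   1.49   5.74] q [ 0.03  0.02  1.84  0.05  0.99 -0.15]
 theta est 32.3 radius 58.7
tool_pos: [0.5181, 0.0795, 0.2244]
contact_force: [-8.5, -0.3, 7.8]
t 21.72 tcp [0.5181 0.0795 0.2244] rear tip plate mm [-42.8  25.4  50. ] front [ 3.2 25.4 60.6] g 0.0471
 tool axes in plate deg: tilt fwd 12.90 yawerr 0.01 roll 0.04 F plate [-8.48  1.12  7.76] q [ 0.04  0.07  1.77  0.03  1.08 -0.14]
 theta est 39.4 radius 58.5
```

```bash

python3 -m jog '[[0,0.83,-0.12,2,0,0,0.1],[0,0.84,-0.12,2,0,0,0.1],[0,0,0,0,0,0,0.1]]'|sed -n '2p;4p'
python3 -c "
from arc import *
now()"
python3 -m jog '[[0,0.84,-0.1,2,0,0,0.1],[0,0.85,-0.1,2,0,0,0.1],[0,0,0,0,0,0,0.1]]'|sed -n '2p;4p'
python3 -c "
from arc import *
now(); shot('side','s22')
cv2.imwrite('pics/s22m.png',cv2.resize(cv2.imread('pics/s22.png')[150:270,180:340],None,fx=5,fy=5,interpolation=cv2.INTER_CUBIC))"
```

```text
tool_pos: [0.5344, 0.0821, 0.2304]
contact_force: [-5.9, -0.3, 5.8]
t 21.97 tcp [0.5344 0.0821 0.2304] rear tip plate mm [-37.9  25.4  55.4] front [ 8.5 25.3 62.8] g 0.0471
 tool axes in plate deg: tilt fwd 9.09 yawerr -0.00 roll 0.04 F plate [-5.84  0.7   5.8 ] q [ 0.04  0.12  1.7   0.02  1.17 -0.13]
 theta est 46.5 radius 58.4
tool_pos: [0.5507, 0.0848, 0.2344]
contact_force: [-3.5, 1.2, 5.2]
t 22.22 tcp [0.5507 0.0848 0.2344] rear tip plate mm [-33.3  25.3  59.5] front [13.5 25.3 63.8] g 0.047
 tool axes in plate deg: tilt fwd 5.17 yawerr 0.00 roll 0.03 F plate [-3.21  1.77  5.2 ] q [ 0.05  0.17  1.63  0.01  1.26 -0.12]
 theta est 52.6 radius 58.4
```

View pics/s22m.png

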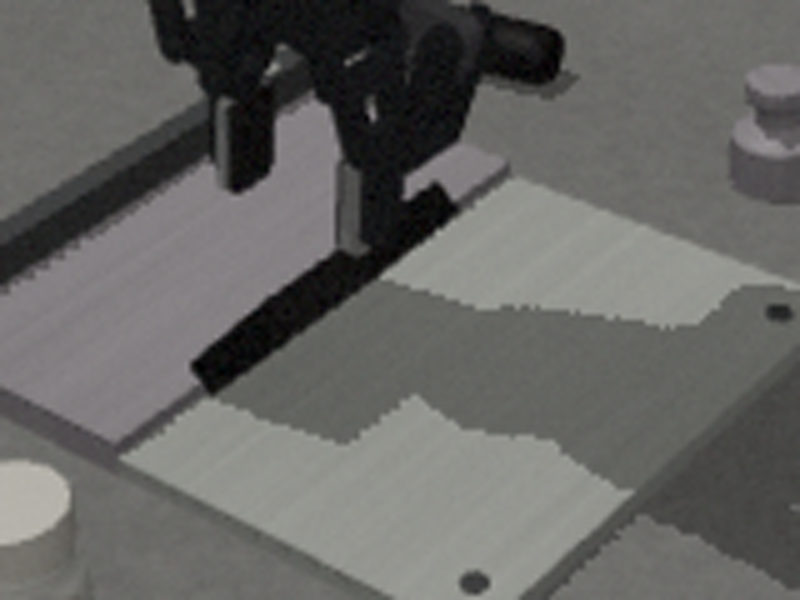

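```bash

python3 -m jog '[[0,0.86,-0.08,2,0,0,0.1],[0,0.86,-0.07,2,0,0,0.1],[0,0,0,0,0,0,0.1]]'|sed -n '2p;4p'
python3 -c "
from arc import *
now()"
python3 -m jog '[[0,0.87,-0.07,2,0,0,0.1],[0,0.87,-0.06,2,0,0,0.1],[0,0,0,0,0,0,0.1]]'|sed -n '2p;4p'
python3 -c "
from arc import *
now()"
python3 -m jog '[[0,0.87,-0.05,2,0,0,0.1],[0,0.87,-0.05,2,0,0,0.1],[0,0,0,0,0,0,0.1]]'|sed -n '2p;4p'
python3 -c "
from arc import *
now(); shot('side','s23')
cv2.imwrite('pics/s23m.png',cv2.resize(cv2.imread('pics/s23.png')[150:270,180:340],None,fx=5,fy=5,interpolation=cv2.INTER_CUBIC))"
```

```text
tool_pos: [0.5673, 0.0871, 0.2359]
contact_force: [1.6, 0.6, 1.3]
t 22.52 tcp [0.5673 0.0871 0.2359] rear tip plate mm [-28.5  24.7  61.9] front [18.3 24.7 62.9] g 0.0468
 tool axes in plate deg: tilt fwd 1.22 yawerr -0.00 roll -0.03 F plate [1.66 0.3  1.33] q [ 0.05  0.23  1.56  0.    1.34 -0.11]
 theta est 57.8 radius 57.5
tool_pos: [0.5841, 0.0898, 0.2367]
contact_force: [-0.1, 0.5, -0.4]
t 22.77 tcp [0.5841 0.0898 0.2367] rear tip plate mm [-23.9  24.8  64.6] front [23.1 24.8 62.3] g 0.047
 tool axes in plate deg: tilt fwd -2.84 yawerr -0.00 roll -0.02 F plate [ 0.01  0.52 -0.4 ] q [ 0.06  0.28  1.48 -0.01  1.42 -0.1 ]
 theta est 63.2 radius 57.5
tool_pos: [0.6009, 0.0926, 0.2362]
contact_force: [-0.2, 0.0, 0.1]
t 23.02 tcp [0.6009 0.0926 0.2362] rear tip plate mm [-18.8  24.9  66.8] front [27.8 24.9 61.1] g 0.0469
 tool axes in plate deg: tilt fwd -6.89 yawerr -0.00 roll -0.01 F plate [-0.17  0.06  0.08] q [ 0.06  0.34  1.41 -0.01  1.51 -0.1 ]
 theta est 68.7 radius 57.2
```

View pics/s23m.png

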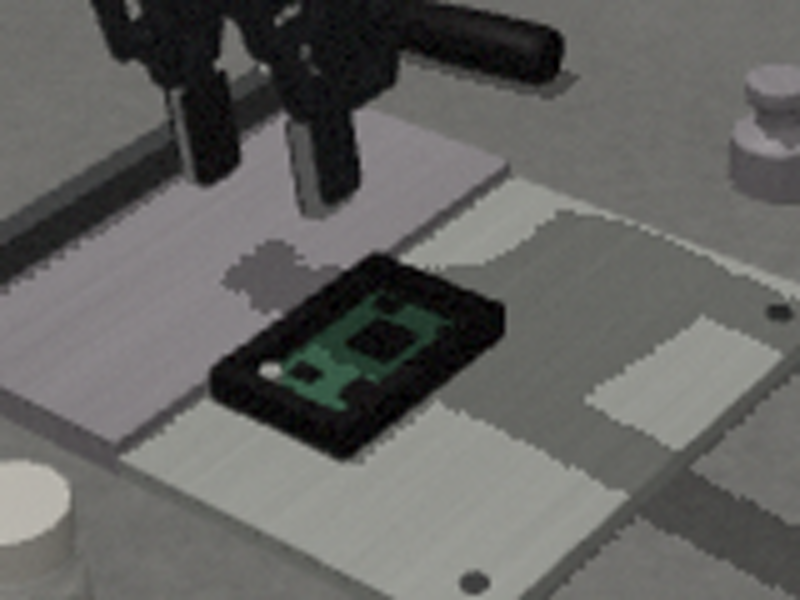

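It slipped at about 55°: my planned rows let the preload fade from 11 to 6 N, and I had not checked between calls. The carrier is again flat at the step, chips up. I'll go again, this time correcting the preload on every call.

```bash
cat >> arc.py <<'E'
def goto(x,z,phi,n,y=25.):
    s,R,Rp,tip=st();tp=toplate(tip)*1e3;p0=np.degrees(np.arctan2(Rp[0,2],-Rp[2,2]))
    a=np.array([tp[0],tp[2]]);b=np.array([x,z])
    for k in range(n):
        f0,f1=k/n,(k+1)/n;P0=p0+(phi-p0)*f0;P1=p0+(phi-p0)*f1
        d=tcp(a+(b-a)*f1,P1)-tcp(a+(b-a)*f0,P0);p=np.radians(P0)
        print('[%.2f,%.2f,%.2f,%.2f,0,0,0.1]'%((y-tp[1])/n/10,(d[0]*np.cos(p)+d[1]*np.sin(p))/10,(d[0]*np.sin(p)-d[1]*np.cos(p))/10,P0-P1))
E
python3 -c "
from arc import *
goto(-88,50,25,5)"
```

```text
t 23.07 tcp [0.6004 0.0926 0.2362] rear tip plate mm [-19.4  24.9  66.8] front [27.2 24.9 61.1] g 0.047
 tool axes in plate deg: tilt fwd -6.89 yawerr -0.00 roll -0.01 F plate [ 0.02 -0.07  0.51] q [ 0.06  0.34  1.41 -0.01  1.51 -0.1 ]
[0.00,-3.26,0.34,-6.38,0,0,0.1]
[0.00,-3.31,0.19,-6.38,0,0,0.1]
[0.00,-3.34,0.04,-6.38,0,0,0.1]
[0.00,-3.35,-0.12,-6.38,0,0,0.1]
[0.00,-3.35,-0.27,-6.38,0,0,0.1]
```

```bash

python3 -m jog '[[0,-3.26,0.34,-6.38,0,0,0.1],[0,-3.3,0.19,-6.38,0,0,0.1],[0,-3.34,0.04,-6.38,0,0,0.1],[0,-3.35,-0.12,-6.38,0,0,0.1],[0,-3.35,-0.27,-6.38,0,0,0.1]]'|sed -n '2p;4p'
python3 -m jog '[[0,0,0,0,0,0,0.1],[0,0,0,0,0,0,0.1]]'|sed -n '2p;4p'
python3 -c "
from arc import *
goto(-84,12.5,25,2)"
```

```text
tool_pos: [0.4358, 0.0659, 0.2179]
contact_force: [0.6, -0.5, 0.1]
tool_pos: [0.432, 0.0659, 0.2133]
contact_force: [1.1, 0.4, 1.0]
t 23.65 tcp [0.432  0.0659 0.2133] rear tip plate mm [-95.3  25.9  45.6] front [-52.4  25.9  65.2] g 0.0471
 tool axes in plate deg: tilt fwd 24.46 yawerr -0.03 roll 0.04 F plate [1.12 0.2  0.99] q [-0.   -0.17  2.04  0.09  0.85 -0.21]
[-0.05,-0.25,1.73,-0.27,0,0,0.1]
[-0.05,-0.26,1.73,-0.27,0,0,0.1]
```

```bash

python3 -m jog '[[-0.05,-0.25,1.73,-0.27,0,0,0.1],[-0.05,-0.26,1.73,-0.27,0,0,0.1],[0,0,0,0,0,0,0.1],[0,0,0,0,0,0,0.1]]'|sed -n '2p;4p'
python3 -c "
from arc import *
goto(-62,12.2,25,5)"
```

```text
tool_pos: [0.449, 0.0667, 0.185]
contact_force: [0.5, -0.8, 0.9]
t 23.98 tcp [0.449  0.0667 0.185 ] rear tip plate mm [-75.4  23.8  18.3] front [-33.1  23.8  38.4] g 0.0468
 tool axes in plate deg: tilt fwd 25.46 yawerr -0.00 roll -0.01 F plate [ 0.32 -0.88  0.94] q [-0.   -0.1   2.04  0.1   0.76 -0.22]
[0.02,0.22,0.23,0.09,0,0,0.1]
[0.02,0.22,0.23,0.09,0,0,0.1]
[0.02,0.22,0.23,0.09,0,0,0.1]
[0.02,0.22,0.23,0.09,0,0,0.1]
[0.02,0.22,0.23,0.09,0,0,0.1]
```

```bash

python3 -m jog '[[0,0,0,0,0,0,0.1]]'|sed -n '2p;4p'
python3 -c "
from arc import *
goto(-64,12.2,25,5)"
```

```text
tool_pos: [0.4493, 0.0668, 0.186]
contact_force: [-0.1, -0.2, -0.1]
t 24.07 tcp [0.4493 0.0668 0.186 ] rear tip plate mm [-74.9  23.8  19.3] front [-32.4  23.8  39.7] g 0.0471
 tool axes in plate deg: tilt fwd 25.59 yawerr -0.00 roll -0.03 F plate [-0.16 -0.14 -0.08] q [-0.   -0.1   2.04  0.1   0.76 -0.22]
[0.02,0.17,0.23,0.12,0,0,0.1]
[0.02,0.17,0.23,0.12,0,0,0.1]
[0.02,0.17,0.23,0.12,0,0,0.1]
[0.02,0.17,0.23,0.12,0,0,0.1]
[0.02,0.17,0.23,0.12,0,0,0.1]
```

```bash

python3 -m jog '[[0.05,-0.3,0.64,0.5,0,0,0.1],[0,0.27,0.12,0,0,0,0.1],[0,0.27,0.12,0,0,0,0.1],[0,0.27,0.12,0,0,0,0.1],[0,0,0,0,0,0,0.1]]'|sed -n '2p;4p'
python3 -c "
from arc import *
now()"
```

```text
tool_pos: [0.4575, 0.0687, 0.1781]
contact_force: [-0.1, -0.0, 1.0]
t 24.48 tcp [0.4575 0.0687 0.1781] rear tip plate mm [-68.   24.4  10.9] front [-25.5  24.4  30.8] g 0.0469
 tool axes in plate deg: tilt fwd 25.02 yawerr -0.00 roll -0.02 F plate [-0.05 -0.01  1.  ] q [ 0.   -0.06  2.03  0.1   0.75 -0.22]
 theta est -1.1 radius 71.4
```

```bash

python3 -m jog '[[0,0.22,0,0,0,0,0.1],[0,0.2,0.08,0,0,0,0.1],[0,0.2,0.08,0,0,0,0.1],[0,0.2,0.08,0,0,0,0.1],[0,0,0,0,0,0,0.1]]'|sed -n '2p;4p'
python3 -m jog '[[0,0.13,0.06,0,0,0,0.1],[0,0,0,0,0,0,0.1]]'|sed -n '2p;4p'
python3 -c "
from arc import *
now()"
```

```text
tool_pos: [0.4653, 0.07, 0.1789]
contact_force: [-0.5, -0.2, -0.3]
tool_pos: [0.4665, 0.0703, 0.1787]
contact_force: [0.3, -0.4, -0.5]
t 25.07 tcp [0.4665 0.0703 0.1787] rear tip plate mm [-59.2  24.5  11.5] front [-16.7  24.5  31.2] g 0.0469
 tool axes in plate deg: tilt fwd 24.92 yawerr 0.00 roll -0.00 F plate [ 0.18 -0.45 -0.54] q [ 0.01 -0.04  2.01  0.1   0.75 -0.21]
 theta est -0.9 radius 62.5
```

```bash

python3 -m jog '[[0,0.18,0.06,0,0,0,0.1],[0,0,0,0,0,0,0.1]]'|sed -n '2p;4p'
python3 -m jog '[[0,0.13,0.05,0,0,0,0.1],[0,0,0,0,0,0,0.1]]'|sed -n '2p;4p'
python3 -c "
from arc import *
now()"
```

```text
tool_pos: [0.4684, 0.0706, 0.179]
contact_force: [0.1, -0.4, 0.1]
tool_pos: [0.4693, 0.0707, 0.1789]
contact_force: [-4.1, -1.6, 3.2]
t 25.40 tcp [0.4693 0.0707 0.1789] rear tip plate mm [-56.6  24.5  11.6] front [-14.1  24.5  31.3] g 0.0468
 tool axes in plate deg: tilt fwd 24.83 yawerr 0.01 roll -0.00 F plate [-4.28 -0.88  3.22] q [ 0.01 -0.03  2.    0.09  0.75 -0.21]
 theta est -0.9 radius 59.9
```

```bash

python3 -m jog '[[0,0.13,0.04,0,0,0,0.1],[0,0.1,-0.17,0,0,0,0.1],[0,0.1,-0.17,0,0,0,0.1],[0,0.16,-0.26,0,0,0,0.1],[0,0,0,0,0,0,0.1]]'|sed -n '2p;4p'
python3 -c "
from arc import *
now()"
python3 -m jog '[[0,0.17,-0.26,0,0,0,0.1],[0,0.18,-0.26,0,0,0,0.1],[0,0.19,-0.25,0,0,0,0.1],[0,0,0,0,0,0,0.1]]'|sed -n '2p;4p'
python3 -c "
from arc import *
now()"
```

```text
tool_pos: [0.4704, 0.0709, 0.1852]
contact_force: [-7.0, -1.9, -0.2]
t 25.82 tcp [0.4704 0.0709 0.1852] rear tip plate mm [-56.   24.6  17.7] front [-13.5  24.6  37.2] g 0.0468
 tool axes in plate deg: tilt fwd 24.62 yawerr 0.02 roll 0.01 F plate [-7.23 -0.7  -0.21] q [ 0.01 -0.04  1.99  0.09  0.77 -0.2 ]
 theta est 5.0 radius 59.5
tool_pos: [0.4722, 0.0712, 0.1949]
contact_force: [-7.1, -1.9, 1.1]
t 26.15 tcp [0.4722 0.0712 0.1949] rear tip plate mm [-54.1  24.6  27.4] front [-11.5  24.6  47. ] g 0.0469
 tool axes in plate deg: tilt fwd 24.66 yawerr 0.02 roll 0.01 F plate [-7.27 -0.72  1.14] q [ 0.01 -0.05  1.98  0.09  0.79 -0.2 ]
 theta est 14.6 radius 58.9
```

```bash
cat >> arc.py <<'E'
def nxt(n=2,dth=3.,dphi=-2.,dr=0.):
    s,R,Rp,tip=st();tp=toplate(tip)*1e3;p0=np.degrees(np.arctan2(Rp[0,2],-Rp[2,2]))
    v=np.array([tp[0],tp[2]])-PV;r=np.hypot(*v);a=np.arctan2(v[1],-v[0])
    F=Pm.T@s['contact_force'];u=v/r;print(' th %.1f r %.1f Frad %.1f Ftan(up/fwd on tool) %.1f'%(np.degrees(a)+2.3,r,F[0]*u[0]+F[2]*u[1],F[0]*np.sin(a)+F[2]*np.cos(a)))
    for k in range(n):
        q=lambda j:PV+(r-dr*j/n)*np.array([-np.cos(a+np.radians(dth)*j),np.sin(a+np.radians(dth)*j)])
        P0=p0+dphi*k;d=tcp(q(k+1),P0+dphi)-tcp(q(k),P0);p=np.radians(P0)
        print('[0,%.2f,%.2f,%.1f,0,0,0.1]'%((d[0]*np.cos(p)+d[1]*np.sin(p))/10,(d[0]*np.sin(p)-d[1]*np.cos(p))/10,-dphi))
E
python3 -c "
from arc import *
nxt(4,3,0,.5)"
```

```text
t 26.15 tcp [0.4722 0.0712 0.1949] rear tip plate mm [-54.1  24.6  27.4] front [-11.5  24.6  47. ] g 0.0469
 tool axes in plate deg: tilt fwd 24.66 yawerr 0.02 roll 0.01 F plate [-7.27 -0.72  1.14] q [ 0.01 -0.05  1.98  0.09  0.79 -0.2 ]
 th 15.5 r 58.9 Frad 7.3 Ftan(up/fwd on tool) -0.5
[0,0.20,-0.23,0.0,0,0,0.1]
[0,0.22,-0.22,0.0,0,0,0.1]
[0,0.23,-0.21,0.0,0,0,0.1]
[0,0.24,-0.19,0.0,0,0,0.1]
```

```bash

python3 -m jog '[[0,0.2,-0.23,0,0,0,0.1],[0,0.22,-0.22,0,0,0,0.1],[0,0.23,-0.21,0,0,0,0.1],[0,0.24,-0.19,0,0,0,0.1],[0,0,0,0,0,0,0.1]]'|sed -n '2p;4p'
python3 -c "
from arc import *
nxt(3,3,-2,.5)"
```

```text
tool_pos: [0.477, 0.072, 0.207]
contact_force: [-9.2, -1.6, 4.2]
t 26.57 tcp [0.477 0.072 0.207] rear tip plate mm [-49.1  24.6  39.6] front [-6.5 24.6 59.2] g 0.047
 tool axes in plate deg: tilt fwd 24.73 yawerr 0.03 roll 0.01 F plate [-9.35 -0.1   4.25] q [ 0.01 -0.06  1.96  0.09  0.82 -0.2 ]
 th 28.3 r 58.3 Frad 10.3 Ftan(up/fwd on tool) -0.3
[0,0.86,-0.08,2.0,0,0,0.1]
[0,0.86,-0.08,2.0,0,0,0.1]
[0,0.86,-0.07,2.0,0,0,0.1]
```

```bash

python3 -m jog '[[0,0.85,-0.09,2,0,0,0.1],[0,0.85,-0.09,2,0,0,0.1],[0,0.85,-0.08,2,0,0,0.1],[0,0,0,0,0,0,0.1]]'|sed -n '2p;4p'
python3 -c "
from arc import *
nxt(3,3,-2,.5)"
```

```text
tool_pos: [0.5006, 0.0759, 0.221]
contact_force: [-9.6, -2.3, 8.7]
t 26.90 tcp [0.5006 0.0759 0.221 ] rear tip plate mm [-42.7  24.7  49.2] front [ 1.8 24.7 64.4] g 0.047
 tool axes in plate deg: tilt fwd 18.81 yawerr 0.02 roll 0.02 F plate [-9.81 -0.72  8.74] q [ 0.03  0.01  1.85  0.05  0.96 -0.16]
 th 39.7 r 57.9 Frad 13.1 Ftan(up/fwd on tool) 1.0
[0,0.87,-0.05,2.0,0,0,0.1]
[0,0.87,-0.05,2.0,0,0,0.1]
[0,0.87,-0.04,2.0,0,0,0.1]
```

```bash

python3 -m jog '[[0,0.86,-0.06,2,0,0,0.1],[0,0.86,-0.06,2,0,0,0.1],[0,0.86,-0.06,2,0,0,0.1],[0,0,0,0,0,0,0.1]]'|sed -n '2p;4p'
python3 -c "
from arc import *
nxt(2,3,-2,.5)"
```

```text
tool_pos: [0.525, 0.0799, 0.2309]
contact_force: [-8.2, -0.8, 9.0]
t 27.23 tcp [0.525  0.0799 0.2309] rear tip plate mm [-35.6  24.6  56.6] front [10.  24.6 67.1] g 0.0468
 tool axes in plate deg: tilt fwd 12.95 yawerr 0.00 roll 0.01 F plate [-8.19  0.53  8.97] q [ 0.04  0.08  1.74  0.03  1.1  -0.14]
 th 49.9 r 57.7 Frad 12.2 Ftan(up/fwd on tool) 0.0
[0,0.88,-0.03,2.0,0,0,0.1]
[0,0.88,-0.02,2.0,0,0,0.1]
```

```bash

python3 -m jog '[[0,0.87,-0.03,2,0,0,0.1],[0,0.87,-0.03,2,0,0,0.1],[0,0,0,0,0,0,0.1]]'|sed -n '2p;4p'
python3 -c "
from arc import *
nxt(2,3,-2,.5)"
```

```text
tool_pos: [0.5418, 0.0826, 0.2355]
contact_force: [-7.4, 0.3, 11.1]
t 27.48 tcp [0.5418 0.0826 0.2355] rear tip plate mm [-30.8  24.6  60.4] front [15.6 24.6 67.8] g 0.047
 tool axes in plate deg: tilt fwd 8.99 yawerr -0.00 roll 0.01 F plate [-7.21  1.5  11.11] q [ 0.04  0.13  1.67  0.02  1.18 -0.13]
 th 56.0 r 57.6 Frad 13.2 Ftan(up/fwd on tool) 0.8
[0,0.89,-0.02,2.0,0,0,0.1]
[0,0.89,-0.01,2.0,0,0,0.1]
```

```bash

python3 -m jog '[[0,0.88,-0.02,2,0,0,0.1],[0,0.88,-0.02,2,0,0,0.1],[0,0,0,0,0,0,0.1]]'|sed -n '2p;4p'
python3 -c "
from arc import *
nxt(2,3,-2,.4)
shot('side','s24')
cv2.imwrite('pics/s24m.png',cv2.resize(cv2.imread('pics/s24.png')[150:270,180:340],None,fx=5,fy=5,interpolation=cv2.INTER_CUBIC))"
```

```text
tool_pos: [0.5592, 0.0856, 0.2388]
contact_force: [-6.5, -0.2, 11.1]
t 27.73 tcp [0.5592 0.0856 0.2388] rear tip plate mm [-25.1  24.7  63.9] front [21.7 24.7 68.1] g 0.0469
 tool axes in plate deg: tilt fwd 5.08 yawerr 0.00 roll 0.01 F plate [-6.48  0.82 11.07] q [ 0.05  0.18  1.6   0.01  1.27 -0.12]
 th 62.7 r 57.4 Frad 12.8 Ftan(up/fwd on tool) -0.2
[0,0.89,-0.01,2.0,0,0,0.1]
[0,0.89,-0.00,2.0,0,0,0.1]
```

View pics/s24m.png

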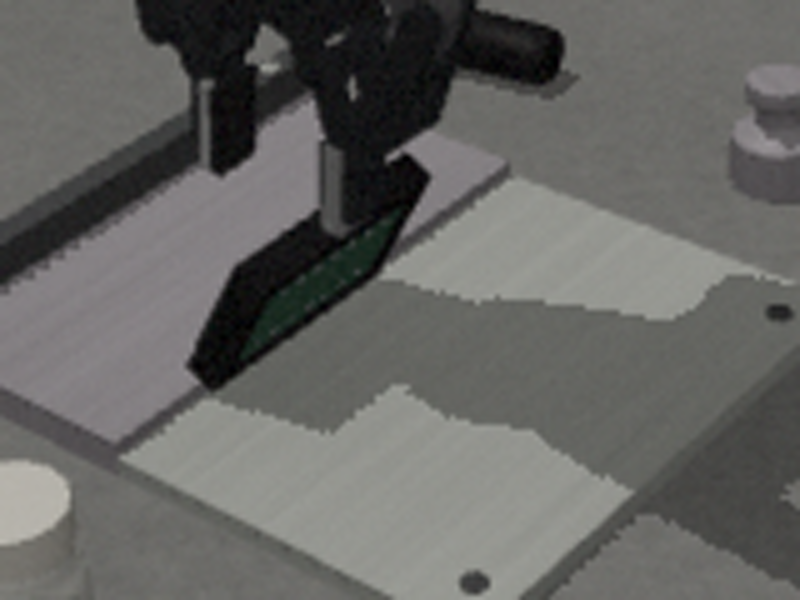

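Past 60° at 13 N, and holding.

```bash

python3 -m jog '[[0,0.88,-0.01,2,0,0,0.1],[0,0.88,-0.01,2,0,0,0.1],[0,0,0,0,0,0,0.1]]'|sed -n '2p;4p'
python3 -c "
from arc import *
nxt(2,3,-2,.4)"
```

```text
tool_pos: [0.5767, 0.0884, 0.2406]
contact_force: [-4.9, -0.1, 11.4]
t 28.03 tcp [0.5767 0.0884 0.2406] rear tip plate mm [-19.3  24.7  66.7] front [27.6 24.7 67.6] g 0.0469
 tool axes in plate deg: tilt fwd 1.15 yawerr -0.00 roll 0.01 F plate [-4.81  0.69 11.44] q [ 0.05  0.24  1.53  0.    1.35 -0.11]
 th 69.1 r 57.3 Frad 12.4 Ftan(up/fwd on tool) 0.1
[0,0.89,0.01,2.0,0,0,0.1]
[0,0.89,0.01,2.0,0,0,0.1]
```

```bash

python3 -m jog '[[0,0.89,0.01,2,0,0,0.1],[0,0.89,0.01,2,0,0,0.1],[0,0,0,0,0,0,0.1]]'|sed -n '2p;4p'
python3 -c "
from arc import *
nxt(2,3,-3,.3)"
```

```text
tool_pos: [0.5946, 0.0914, 0.241]
contact_force: [-3.5, 1.0, 12.9]
t 28.28 tcp [0.5946 0.0914 0.241 ] rear tip plate mm [-13.   24.7  68.8] front [33.9 24.7 66.5] g 0.0469
 tool axes in plate deg: tilt fwd -2.77 yawerr -0.00 roll 0.02 F plate [-3.32  1.58 12.92] q [ 0.06  0.3   1.45 -0.    1.44 -0.1 ]
 th 75.7 r 57.2 Frad 13.3 Ftan(up/fwd on tool) 0.5
[0,1.19,0.07,3.0,0,0,0.1]
[0,1.19,0.07,3.0,0,0,0.1]
```

```bash

python3 -m jog '[[0,1.19,0.06,3,0,0,0.1],[0,1.19,0.06,3,0,0,0.1],[0,0,0,0,0,0,0.1]]'|sed -n '2p;4p'
python3 -c "
from arc import *
nxt(2,3,-3,0)
shot('side','s25')
cv2.imwrite('pics/s25m.png',cv2.resize(cv2.imread('pics/s25.png')[150:270,160:320],None,fx=5,fy=5,interpolation=cv2.INTER_CUBIC))"
```

```text
tool_pos: [0.6183, 0.0953, 0.238]
contact_force: [-1.5, 0.9, 13.3]
t 28.53 tcp [0.6183 0.0953 0.238 ] rear tip plate mm [-6.8 24.7 70.1] front [39.4 24.7 63. ] g 0.0468
 tool axes in plate deg: tilt fwd -8.79 yawerr -0.00 roll 0.02 F plate [-1.3   1.08 13.34] q [ 0.07  0.39  1.35 -0.01  1.56 -0.1 ]
 th 82.1 r 57.0 Frad 13.4 Ftan(up/fwd on tool) 1.1
[0,1.19,0.06,3.0,0,0,0.1]
[0,1.19,0.06,3.0,0,0,0.1]
```

View pics/s25m.png

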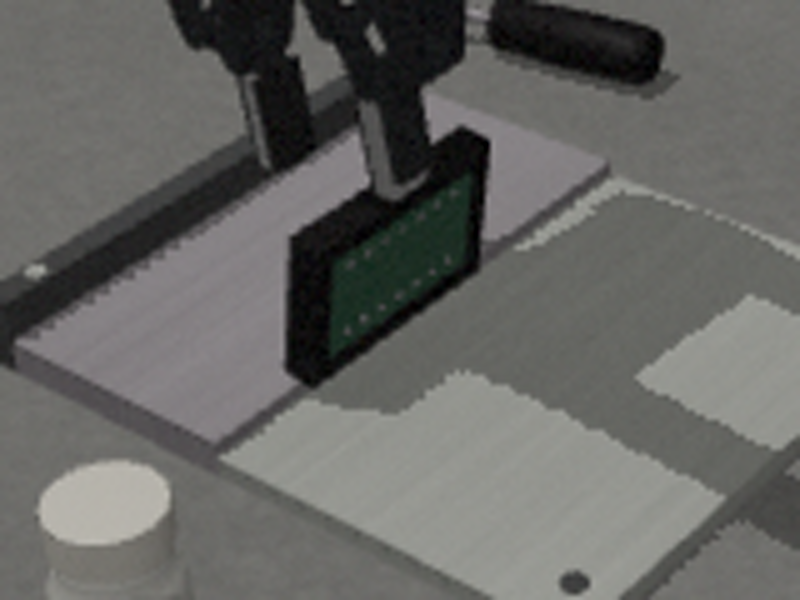

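```bash

python3 -m jog '[[0,1.19,0.06,3,0,0,0.1],[0,1.19,0.05,3,0,0,0.1],[0,0,0,0,0,0,0.1]]'|sed -n '2p;4p'
python3 -c "
from arc import *
nxt(2,3,-2,0); rows([3,0,0]);rows([0,0,1])"
```

```text
tool_pos: [0.6411, 0.099, 0.2326]
contact_force: [-1.3, 0.5, 13.2]
t 28.83 tcp [0.6411 0.099  0.2326] rear tip plate mm [-1.1 24.8 70.9] front [44.4 24.8 58.9] g 0.047
 tool axes in plate deg: tilt fwd -14.80 yawerr -0.00 roll 0.02 F plate [-1.18  0.67 13.24] q [ 0.07  0.48  1.24 -0.02  1.68 -0.09]
 th 87.9 r 57.0 Frad 13.3 Ftan(up/fwd on tool) -0.2
[0,0.89,0.00,2.0,0,0,0.1]
[0,0.89,0.01,2.0,0,0,0.1]
tool cm [ 0.    0.29 -0.08]
tool cm [ 0.   -0.03 -0.1 ]
```

```bash

python3 -m jog '[[0,0.29,-0.08,0,0,0,0.1],[0,0.29,-0.08,0,0,0,0.1],[0,0,0,0,0,0,0.1]]'|sed -n '2p;4p'
python3 -c "
from arc import *
nxt(1,3,-2,0)"
python3 -m jog '[[0,0.28,-0.1,0,0,0,0.1],[0,0,0,0,0,0,0.1]]'|sed -n '2p;4p'
python3 -c "
from arc import *
nxt(1,3,-2,0)
shot('side','s26')
cv2.imwrite('pics/s26m.png',cv2.resize(cv2.imread('pics/s26.png')[150:270,160:320],None,fx=5,fy=5,interpolation=cv2.INTER_CUBIC))"
```

```text
tool_pos: [0.6462, 0.1, 0.2332]
contact_force: [-0.4, 1.2, 12.7]
t 29.08 tcp [0.6462 0.1    0.2332] rear tip plate mm [ 4.7 24.8 71.2] front [50.1 24.8 59.4] g 0.0469
 tool axes in plate deg: tilt fwd -14.63 yawerr 0.00 roll 0.01 F plate [-0.2   1.25 12.68] q [ 0.07  0.48  1.23 -0.02  1.68 -0.09]
 th 93.7 r 57.2 Frad 12.7 Ftan(up/fwd on tool) -0.5
[0,0.90,0.03,2.0,0,0,0.1]
tool_pos: [0.6491, 0.1004, 0.2334]
contact_force: [-0.6, 0.4, 13.0]
t 29.25 tcp [0.6491 0.1004 0.2334] rear tip plate mm [ 7.5 24.8 71.4] front [53.1 24.8 59.6] g 0.0471
 tool axes in plate deg: tilt fwd -14.60 yawerr 0.00 roll 0.01 F plate [-0.51  0.46 12.99] q [ 0.07  0.49  1.22 -0.02  1.69 -0.09]
 th 96.5 r 57.6 Frad 12.9 Ftan(up/fwd on tool) -1.5
[0,0.90,0.05,2.0,0,0,0.1]
```

View pics/s26m.png

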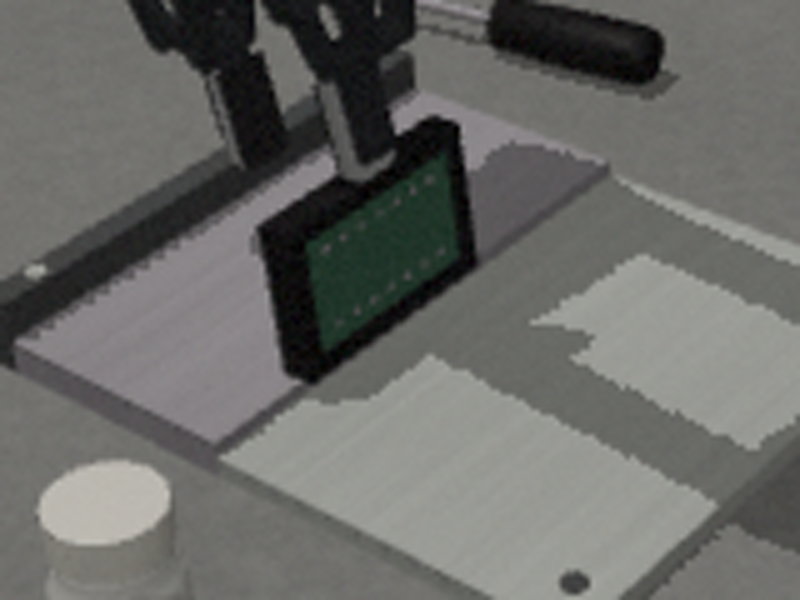

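About 94–95° and still held. I lean the tool further so the front finger comes lower to catch it, while advancing about the new pivot edge.

```bash
python3 -c "
import arc
from arc import *
arc.PV=np.array([11.3,14.]); nxt(4,1.5,-4,0)"
```

```text
t 29.30 tcp [0.649  0.1004 0.2334] rear tip plate mm [ 7.7 24.8 71.3] front [52.6 24.8 59.6] g 0.0465
 tool axes in plate deg: tilt fwd -14.61 yawerr 0.00 roll 0.01 F plate [ 0.81  0.76 12.35] q [ 0.07  0.49  1.22 -0.02  1.69 -0.09]
 th 88.7 r 57.4 Frad 12.3 Ftan(up/fwd on tool) 1.6
[0,1.35,0.16,4.0,0,0,0.1]
[0,1.35,0.15,4.0,0,0,0.1]
[0,1.34,0.15,4.0,0,0,0.1]
[0,1.34,0.14,4.0,0,0,0.1]
```

```bash

python3 -m jog '[[0,1.35,0.15,4,0,0,0.1],[0,1.35,0.14,4,0,0,0.1],[0,0,0,0,0,0,0.1]]'|sed -n '2p;4p'
python3 -c "
import arc
from arc import *
arc.PV=np.array([11.3,14.]); nxt(2,1,-4,0)
shot('side','s27')
cv2.imwrite('pics/s27m.png',cv2.resize(cv2.imread('pics/s27.png')[150:270,160:320],None,fx=5,fy=5,interpolation=cv2.INTER_CUBIC))"
```

```text
tool_pos: [0.6739, 0.1042, 0.2151]
contact_force: [-0.2, 0.5, -0.1]
t 29.55 tcp [0.6739 0.1042 0.2151] rear tip plate mm [ 9.5 24.5 64.7] front [52.6 24.5 46.3] g 0.0468
 tool axes in plate deg: tilt fwd -23.12 yawerr -0.00 roll 0.02 F plate [-0.07  0.53 -0.14] q [ 0.08  0.61  1.09 -0.03  1.84 -0.09]
 th 90.3 r 50.8 Frad -0.1 Ftan(up/fwd on tool) -0.1
[0,1.29,0.17,4.0,0,0,0.1]
[0,1.28,0.17,4.0,0,0,0.1]
```

View pics/s27m.png

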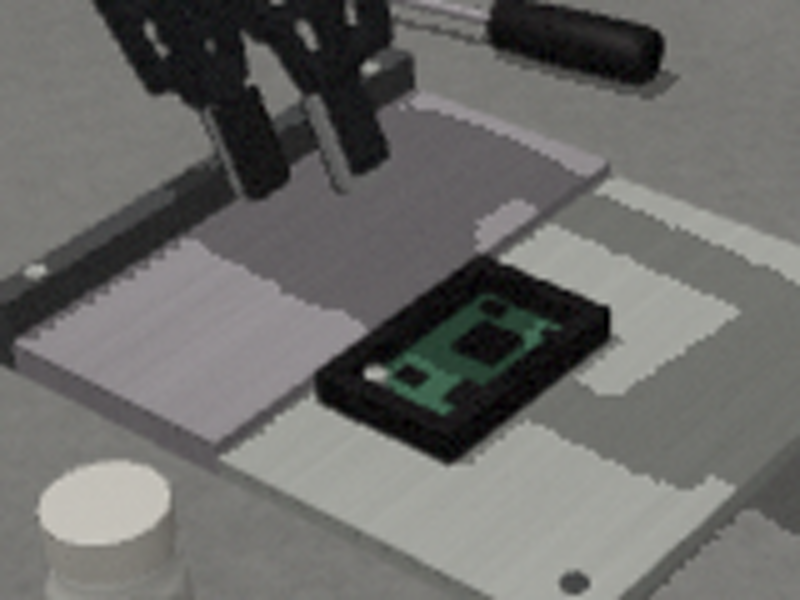

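It slipped back again when I turned the tool under load. 28 s are left. I'll repeat the rows that worked, and this time keep going straight forward past 90° with no tool turn.

```bash
python3 -c "
from arc import *
goto(-90,52,25,8)"
```

```text
t 29.60 tcp [0.6732 0.1041 0.2156] rear tip plate mm [ 8.9 24.6 65.1] front [52.  24.6 46.8] g 0.0468
 tool axes in plate deg: tilt fwd -23.06 yawerr 0.00 roll 0.02 F plate [ 0.94  0.6  -1.04] q [ 0.08  0.61  1.1  -0.03  1.84 -0.09]
[0.01,-2.90,0.48,-6.01,0,0,0.1]
[0.01,-2.96,0.37,-6.01,0,0,0.1]
[0.01,-3.01,0.25,-6.01,0,0,0.1]
[0.01,-3.05,0.12,-6.01,0,0,0.1]
[0.01,-3.07,-0.01,-6.01,0,0,0.1]
[0.01,-3.08,-0.14,-6.01,0,0,0.1]
[0.01,-3.07,-0.27,-6.01,0,0,0.1]
[0.01,-3.05,-0.40,-6.01,0,0,0.1]
```

```bash

python3 -m jog '[[0,-2.9,0.48,-6,0,0,0.1],[0,-2.96,0.37,-6,0,0,0.1],[0,-3,0.25,-6,0,0,0.1],[0,-3.05,0.12,-6,0,0,0.1],[0,-3.07,0,-6,0,0,0.1]]'|sed -n '4p'
python3 -m jog '[[0,-3.08,-0.14,-6,0,0,0.1],[0,-3.07,-0.27,-6,0,0,0.1],[0,-3.05,-0.4,-6,0,0,0.1],[0,0,0,0,0,0,0.1],[0,0,0,0,0,0,0.1]]'|sed -n '4p'
python3 -c "
from arc import *
goto(-82,12,25,2)"
```

```text
contact_force: [-0.4, 0.3, 0.3]
contact_force: [0.5, 0.4, 0.5]
t 30.43 tcp [0.4308 0.065  0.2193] rear tip plate mm [-95.8  25.1  51.8] front [-52.8  25.1  71.7] g 0.0474
 tool axes in plate deg: tilt fwd 24.79 yawerr -0.04 roll 0.01 F plate [0.54 0.36 0.51] q [-0.01 -0.19  2.04  0.09  0.86 -0.21]
[-0.01,-0.24,2.09,-0.11,0,0,0.1]
[-0.01,-0.24,2.09,-0.11,0,0,0.1]
```

```bash

python3 -m jog '[[0,-0.3,2.05,0,0,0,0.1],[0,-0.3,2.05,0,0,0,0.1],[0,0,0,0,0,0,0.1],[0,0,0,0,0,0,0.1]]'|sed -n '4p'
python3 -c "
from arc import *
goto(-60,12,25,5)"
```

```text
contact_force: [0.4, -0.7, -0.3]
t 30.77 tcp [0.4477 0.067  0.1823] rear tip plate mm [-78.2  24.4  15.1] front [-35.5  24.4  34.9] g 0.0471
 tool axes in plate deg: tilt fwd 24.95 yawerr -0.00 roll -0.01 F plate [ 0.29 -0.77 -0.31] q [ 0.   -0.09  2.05  0.1   0.76 -0.22]
[0.01,0.30,0.21,-0.01,0,0,0.1]
[0.01,0.30,0.21,-0.01,0,0,0.1]
[0.01,0.30,0.21,-0.01,0,0,0.1]
[0.01,0.30,0.21,-0.01,0,0,0.1]
[0.01,0.30,0.21,-0.01,0,0,0.1]
```

```bash

python3 -m jog '[[0,0.06,0.35,0,0,0,0.1],[0,0.36,0.17,0,0,0,0.1],[0,0.36,0.17,0,0,0,0.1],[0,0.36,0.17,0,0,0,0.1],[0,0,0,0,0,0,0.1]]'|sed -n '4p'
python3 -c "
from arc import *
goto(-58,12,25,3)"
```

```text
contact_force: [-0.4, -0.4, -0.8]
t 31.18 tcp [0.4614 0.0693 0.1797] rear tip plate mm [-63.9  24.4  12.6] front [-21.4  24.4  32.5] g 0.0469
 tool axes in plate deg: tilt fwd 25.06 yawerr -0.00 roll -0.02 F plate [-0.49 -0.33 -0.76] q [ 0.01 -0.06  2.02  0.1   0.75 -0.21]
[0.02,0.18,0.10,0.02,0,0,0.1]
[0.02,0.18,0.10,0.02,0,0,0.1]
[0.02,0.18,0.10,0.02,0,0,0.1]
```

```bash

python3 -m jog '[[0,0.2,0.1,0,0,0,0.1],[0,0.2,0.1,0,0,0,0.1],[0,0.2,0.1,0,0,0,0.1],[0,0,0,0,0,0,0.1]]'|sed -n '4p'
python3 -m jog '[[0,0.13,0.06,0,0,0,0.1],[0,0,0,0,0,0,0.1]]'|sed -n '4p'
python3 -c "
from arc import *
now()"
```

```text
contact_force: [-0.2, -0.7, -0.3]
contact_force: [0.7, -0.7, 0.3]
t 31.68 tcp [0.4684 0.0706 0.1785] rear tip plate mm [-57.1  24.5  11.4] front [-14.7  24.5  31.1] g 0.0467
 tool axes in plate deg: tilt fwd 24.94 yawerr -0.00 roll -0.00 F plate [ 0.6  -0.82  0.27] q [ 0.01 -0.04  2.    0.09  0.75 -0.21]
 theta est -1.1 radius 60.5
```

```bash

python3 -m jog '[[0,0.2,0.03,0,0,0,0.1],[0,0,0,0,0,0,0.1]]'|sed -n '4p'
python3 -c "
from arc import *
now()"
```

```text
contact_force: [-4.3, -1.0, 2.5]
t 31.85 tcp [0.4696 0.0708 0.1786] rear tip plate mm [-56.6  24.5  11.2] front [-13.8  24.6  30.9] g 0.0471
 tool axes in plate deg: tilt fwd 24.75 yawerr 0.02 roll 0.00 F plate [-4.44 -0.29  2.46] q [ 0.01 -0.03  2.    0.09  0.75 -0.21]
 theta est -1.3 radius 60.0
```

Same state as before. I repeat the proven rows.

```bash

python3 -m jog '[[0,0.14,0.03,0,0,0,0.1],[0,0.1,-0.17,0,0,0,0.1],[0,0.1,-0.17,0,0,0,0.1],[0,0.16,-0.26,0,0,0,0.1],[0,0,0,0,0,0,0.1]]'|sed -n '4p'
python3 -m jog '[[0,0.17,-0.26,0,0,0,0.1],[0,0.18,-0.26,0,0,0,0.1],[0,0.19,-0.25,0,0,0,0.1],[0,0,0,0,0,0,0.1]]'|sed -n '4p'
python3 -c "
from arc import *
nxt(4,3,0,.5)"
```

```text
contact_force: [-7.0, -2.2, -0.1]
contact_force: [-7.7, -2.0, 1.7]
t 32.60 tcp [0.4725 0.0713 0.1946] rear tip plate mm [-54.4  24.6  27. ] front [-11.4  24.6  46.6] g 0.0473
 tool axes in plate deg: tilt fwd 24.55 yawerr 0.03 roll 0.01 F plate [-7.92 -0.72  1.69] q [ 0.01 -0.05  1.98  0.09  0.79 -0.2 ]
 th 15.0 r 59.1 Frad 8.1 Ftan(up/fwd on tool) -0.1
[0,0.20,-0.23,0.0,0,0,0.1]
[0,0.21,-0.22,0.0,0,0,0.1]
[0,0.23,-0.21,0.0,0,0,0.1]
[0,0.24,-0.20,0.0,0,0,0.1]
```

```bash

python3 -m jog '[[0,0.2,-0.23,0,0,0,0.1],[0,0.22,-0.22,0,0,0,0.1],[0,0.23,-0.21,0,0,0,0.1],[0,0.24,-0.19,0,0,0,0.1],[0,0,0,0,0,0,0.1]]'|sed -n '4p'
python3 -m jog '[[0,0.85,-0.09,2,0,0,0.1],[0,0.85,-0.09,2,0,0,0.1],[0,0.85,-0.08,2,0,0,0.1],[0,0,0,0,0,0,0.1]]'|sed -n '4p'
python3 -c "
from arc import *
nxt(3,3,-2,0)"
```

```text
contact_force: [-10.1, -2.7, 4.6]
contact_force: [-10.8, -1.8, 8.5]
t 33.35 tcp [0.5008 0.0759 0.2208] rear tip plate mm [-42.8  24.6  49. ] front [ 1.6 24.6 64. ] g 0.0469
 tool axes in plate deg: tilt fwd 18.69 yawerr 0.03 roll 0.01 F plate [-10.99  -0.03   8.47] q [ 0.03  0.01  1.85  0.05  0.96 -0.16]
 th 39.5 r 57.9 Frad 13.9 Ftan(up/fwd on tool) 0.1
[0,0.86,-0.07,2.0,0,0,0.1]
[0,0.86,-0.07,2.0,0,0,0.1]
[0,0.86,-0.06,2.0,0,0,0.1]
```

```bash

python3 -m jog '[[0,0.86,-0.06,2,0,0,0.1],[0,0.86,-0.06,2,0,0,0.1],[0,0.86,-0.06,2,0,0,0.1],[0,0,0,0,0,0,0.1]]'|sed -n '4p'
python3 -m jog '[[0,0.87,-0.03,2,0,0,0.1],[0,0.87,-0.03,2,0,0,0.1],[0,0,0,0,0,0,0.1]]'|sed -n '4p'
python3 -c "
from arc import *
nxt(2,3,-2,.4)"
```

```text
contact_force: [-8.3, -1.4, 9.9]
contact_force: [-7.9, -1.0, 11.2]
t 33.93 tcp [0.5421 0.0827 0.2354] rear tip plate mm [-30.9  24.6  60.4] front [15.7 24.6 67.7] g 0.0472
 tool axes in plate deg: tilt fwd 8.90 yawerr 0.00 roll 0.00 F plate [-7.97  0.32 11.23] q [ 0.04  0.13  1.67  0.02  1.18 -0.13]
 th 55.9 r 57.6 Frad 13.8 Ftan(up/fwd on tool) 0.2
[0,0.88,-0.02,2.0,0,0,0.1]
[0,0.88,-0.02,2.0,0,0,0.1]
```

```bash

python3 -m jog '[[0,0.88,-0.02,2,0,0,0.1],[0,0.88,-0.02,2,0,0,0.1],[0,0,0,0,0,0,0.1]]'|sed -n '4p'
python3 -m jog '[[0,0.88,-0.01,2,0,0,0.1],[0,0.88,-0.01,2,0,0,0.1],[0,0,0,0,0,0,0.1]]'|sed -n '4p'
python3 -m jog '[[0,0.89,0.01,2,0,0,0.1],[0,0.89,0.01,2,0,0,0.1],[0,0,0,0,0,0,0.1]]'|sed -n '4p'
python3 -c "
from arc import *
nxt(2,3,-2,.3)"
```

```text
contact_force: [-5.7, -0.1, 12.0]
contact_force: [-4.8, 1.0, 12.3]
contact_force: [-4.0, -0.9, 13.0]
t 34.68 tcp [0.5949 0.0914 0.2409] rear tip plate mm [-12.9  24.6  68.8] front [34.  24.6 66.5] g 0.047
 tool axes in plate deg: tilt fwd -2.85 yawerr -0.00 roll 0.00 F plate [-4.11 -0.29 13.  ] q [ 0.06  0.3   1.45 -0.01  1.44 -0.1 ]
 th 75.8 r 57.2 Frad 13.6 Ftan(up/fwd on tool) -0.2
[0,0.89,0.02,2.0,0,0,0.1]
[0,0.89,0.02,2.0,0,0,0.1]
```

```bash

python3 -m jog '[[0,0.89,0.02,2,0,0,0.1],[0,0.89,0.02,2,0,0,0.1],[0,0,0,0,0,0,0.1]]'|sed -n '4p'
python3 -m jog '[[0,0.89,0.02,2,0,0,0.1],[0,0.89,0.02,2,0,0,0.1],[0,0,0,0,0,0,0.1]]'|sed -n '4p'
python3 -c "
from arc import *
nxt(1,3,-2,0);rows([3,0,0]);rows([0,0,1])"
```

```text
contact_force: [-1.4, -0.1, 12.4]
contact_force: [-1.1, 0.4, 12.2]
t 35.18 tcp [0.6301 0.0972 0.237 ] rear tip plate mm [-0.4 24.7 70.9] front [45.6 24.7 62.2] g 0.0469
 tool axes in plate deg: tilt fwd -10.72 yawerr -0.00 roll 0.01 F plate [-1.05  0.63 12.21] q [ 0.07  0.42  1.3  -0.02  1.6  -0.09]
 th 88.5 r 57.0 Frad 12.2 Ftan(up/fwd on tool) -0.2
[0,0.90,0.03,2.0,0,0,0.1]
tool cm [ 0.    0.29 -0.06]
tool cm [ 0.   -0.02 -0.1 ]
```

```bash

python3 -m jog '[[0,0.29,-0.06,0,0,0,0.1],[0,0.29,-0.06,0,0,0,0.1],[0,0,0,0,0,0,0.1]]'|sed -n '4p'
python3 -m jog '[[0,0.29,-0.07,0,0,0,0.1],[0,0.29,-0.07,0,0,0,0.1],[0,0,0,0,0,0,0.1]]'|sed -n '4p'
python3 -c "
from arc import *
now()"
```

```text
contact_force: [-2.2, 1.2, 13.8]
contact_force: [-0.2, 1.9, 12.6]
t 35.68 tcp [0.6413 0.0991 0.2379] rear tip plate mm [11.3 24.7 71.6] front [57.4 24.7 63. ] g 0.0469
 tool axes in plate deg: tilt fwd -10.58 yawerr -0.00 roll 0.00 F plate [ 0.15  1.92 12.6 ] q [ 0.07  0.45  1.27 -0.02  1.61 -0.09]
 theta est 99.3 radius 58.2
```

```bash

python3 -m jog '[[0,0.29,-0.06,0,0,0,0.1],[0,0.29,-0.05,0,0,0,0.1],[0,0,0,0,0,0,0.1]]'|sed -n '4p'
python3 -c "
from arc import *
now()
shot('side','s28')
cv2.imwrite('pics/s28m.png',cv2.resize(cv2.imread('pics/s28.png')[150:270,160:320],None,fx=5,fy=5,interpolation=cv2.INTER_CUBIC))"
```

```text
contact_force: [0.7, 0.6, 13.0]
t 35.93 tcp [0.6473 0.1001 0.2377] rear tip plate mm [17.2 24.7 71.5] front [63.7 24.7 62.8] g 0.0473
 tool axes in plate deg: tilt fwd -10.54 yawerr 0.00 roll 0.00 F plate [ 0.84  0.49 13.  ] q [ 0.07  0.46  1.25 -0.02  1.62 -0.09]
 theta est 105.0 radius 59.1
```

View pics/s28m.png

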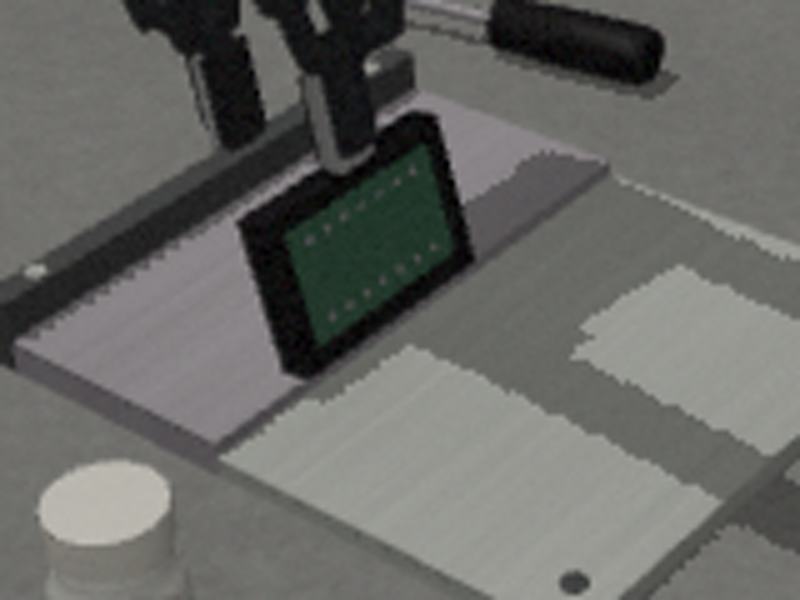

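About 103°, near the balance point. I continue on the arc, now descending with it to lower the carrier under friction.

```bash

python3 -m jog '[[0,0.31,-0.02,0,0,0,0.1],[0,0.31,0,0,0,0,0.1],[0,0,0,0,0,0,0.1]]'|sed -n '4p'
python3 -c "
from arc import *
now()"
python3 -m jog '[[0,0.31,0.01,0,0,0,0.1],[0,0.31,0.03,0,0,0,0.1],[0,0,0,0,0,0,0.1]]'|sed -n '4p'
python3 -c "
from arc import *
now()
shot('side','s29')
cv2.imwrite('pics/s29m.png',cv2.resize(cv2.imread('pics/s29.png')[150:270,160:320],None,fx=5,fy=5,interpolation=cv2.INTER_CUBIC))"
```

```text
contact_force: [1.0, 1.7, 12.3]
t 36.23 tcp [0.6537 0.1011 0.2371] rear tip plate mm [24.1 24.7 70.7] front [70.4 24.7 62.2] g 0.047
 tool axes in plate deg: tilt fwd -10.44 yawerr 0.00 roll -0.00 F plate [ 1.23  1.51 12.31] q [ 0.07  0.47  1.23 -0.02  1.62 -0.09]
 theta est 111.6 radius 60.4
contact_force: [2.4, 1.2, 12.4]
t 36.48 tcp [0.6599 0.1022 0.2357] rear tip plate mm [30.6 24.8 69.3] front [77.3 24.8 60.8] g 0.0475
 tool axes in plate deg: tilt fwd -10.33 yawerr 0.00 roll -0.00 F plate [ 2.53  0.78 12.44] q [ 0.07  0.49  1.21 -0.02  1.62 -0.09]
 theta est 117.7 radius 61.6
```

View pics/s29m.png

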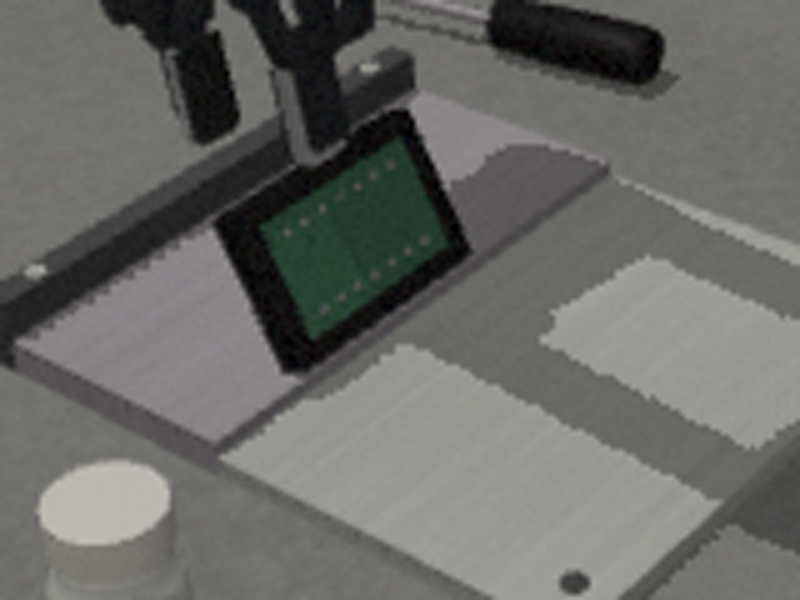

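It is past balance (about 115°) and still controlled. I keep lowering.

```bash

python3 -m jog '[[0,0.31,0.05,0,0,0,0.1],[0,0.31,0.07,0,0,0,0.1],[0,0.3,0.09,0,0,0,0.1],[0,0,0,0,0,0,0.1]]'|sed -n '4p'
python3 -c "
from arc import *
now()"
python3 -m jog '[[0,0.3,0.11,0,0,0,0.1],[0,0.29,0.13,0,0,0,0.1],[0,0,0,0,0,0,0.1]]'|sed -n '4p'
python3 -c "
from arc import *
now()
shot('side','s30')
cv2.imwrite('pics/s30m.png',cv2.resize(cv2.imread('pics/s30.png')[150:270,160:320],None,fx=5,fy=5,interpolation=cv2.INTER_CUBIC))"
```

```text
contact_force: [4.9, 1.9, 13.0]
t 36.87 tcp [0.6691 0.1037 0.2323] rear tip plate mm [40.5 24.7 65.7] front [86.9 24.8 57.4] g 0.0471
 tool axes in plate deg: tilt fwd -10.15 yawerr 0.00 roll -0.00 F plate [ 5.13  1.1  13.04] q [ 0.07  0.51  1.19 -0.02  1.62 -0.09]
 theta est 127.2 radius 63.7
contact_force: [7.4, 2.3, 12.0]
t 37.12 tcp [0.6748 0.1046 0.2291] rear tip plate mm [46.9 24.7 62.3] front [92.9 24.8 54.2] g 0.0466
 tool axes in plate deg: tilt fwd -10.02 yawerr 0.01 roll -0.00 F plate [ 7.64  1.06 12.02] q [ 0.07  0.52  1.18 -0.02  1.62 -0.09]
 theta est 133.5 radius 65.1
```

View pics/s30m.png

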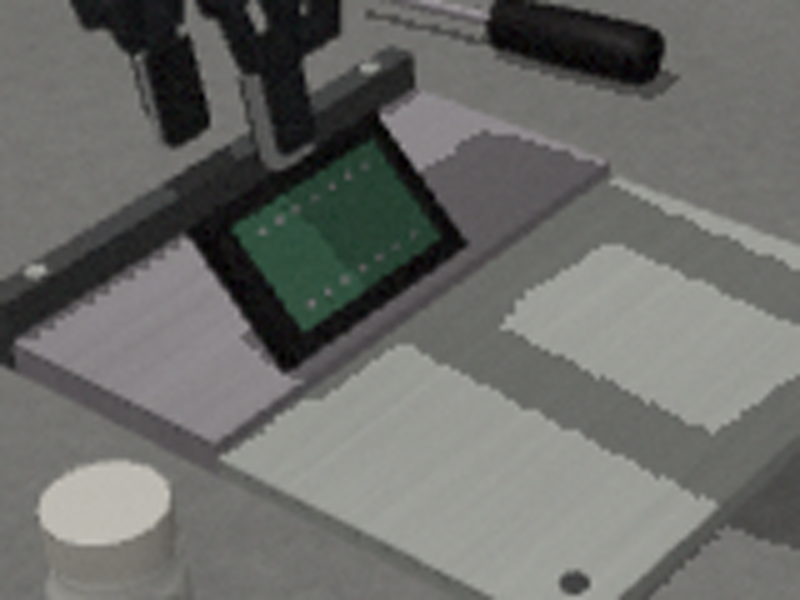

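```bash

python3 -m jog '[[0,0.27,0.17,0,0,0,0.1],[0,0.26,0.19,0,0,0,0.1],[0,0.24,0.21,0,0,0,0.1],[0,0,0,0,0,0,0.1]]'|sed -n '4p'
python3 -c "
from arc import *
now()
shot('side','s31')
cv2.imwrite('pics/s31m.png',cv2.resize(cv2.imread('pics/s31.png')[150:270,160:320],None,fx=5,fy=5,interpolation=cv2.INTER_CUBIC))"
```

```text
contact_force: [-0.6, -1.3, -0.7]
t 37.50 tcp [0.6775 0.1048 0.2139] rear tip plate mm [46.1 24.5 48.2] front [92.1 24.5 39.2] g 0.0468
 tool axes in plate deg: tilt fwd -11.20 yawerr -0.00 roll 0.01 F plate [-0.78 -1.19 -0.74] q [ 0.07  0.55  1.17 -0.02  1.62 -0.09]
 theta est 142.8 radius 54.8
```

View pics/s31m.png

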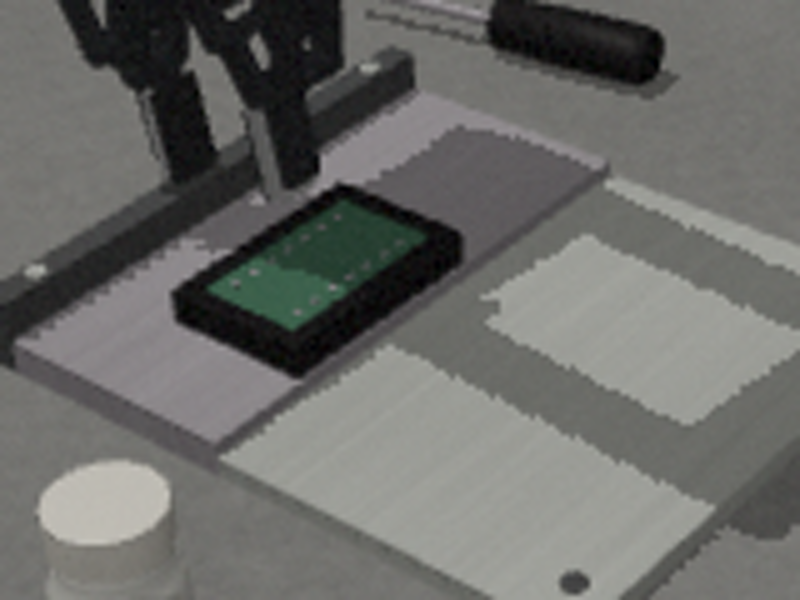

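The carrier lies upside down on the high deck, with its pad side up and parallel to the step (crop corners (172,300), (295,375), (460,245), (340,185)). Now I take the finger over and behind it to push it on.

```bash
python3 -c "
from arc import *
goto(-12,52,25,6,y=27)
q=lambda x,y:(160+x/5,150+y/5)
for n,a in (('SL',(172,292)),('FL',(297,358)),('FR',(462,238)),('SR',(340,185))):
    print(n,(toplate(ray('side',*q(*a),.028))*1e3).round(1))"
```

```text
t 37.55 tcp [0.6773 0.1048 0.2139] rear tip plate mm [46.  24.5 48.3] front [91.7 24.5 39.2] g 0.0466
 tool axes in plate deg: tilt fwd -11.23 yawerr -0.01 roll 0.01 F plate [-0.17 -0.09  0.21] q [ 0.07  0.55  1.17 -0.02  1.62 -0.09]
[0.04,-2.80,-0.02,-6.04,0,0,0.1]
[0.04,-2.81,-0.13,-6.04,0,0,0.1]
[0.04,-2.80,-0.23,-6.04,0,0,0.1]
[0.04,-2.79,-0.33,-6.04,0,0,0.1]
[0.04,-2.77,-0.43,-6.04,0,0,0.1]
[0.04,-2.73,-0.52,-6.04,0,0,0.1]
SL [57.  72.6 28. ]
FL [-5.7 75.7 28. ]
FR [ -3.8 -13.7  28. ]
SR [ 56.4 -14.8  28. ]
```

```bash

python3 -m jog '[[0.03,-2.8,-0.2,-6,0,0,0.1],[0.03,-2.8,-0.15,-6,0,0,0.1],[0.03,-2.8,-0.25,-6,0,0,0.1],[0.03,-2.8,-0.33,-6,0,0,0.1],[0.03,-2.8,-0.43,-6,0,0,0.1]]'|sed -n '4p'
python3 -m jog '[[0.03,-2.75,-0.5,-6,0,0,0.1],[0,0,0,0,0,0,0.1],[0,0,0,0,0,0,0.1]]'|sed -n '4p'
python3 -c "
from arc import *
goto(-8,20,25,2,y=26)"
```

```text
contact_force: [0.2, -0.0, -0.2]
contact_force: [0.1, 0.2, -0.3]
t 38.22 tcp [0.5089 0.0794 0.2195] rear tip plate mm [-17.   26.8  51.9] front [25.7 26.8 71.4] g 0.047
 tool axes in plate deg: tilt fwd 24.52 yawerr -0.02 roll 0.04 F plate [ 0.16  0.17 -0.32] q [ 0.03  0.    1.87  0.08  0.85 -0.17]
[-0.04,-0.32,1.63,-0.24,0,0,0.1]
[-0.04,-0.33,1.63,-0.24,0,0,0.1]
```

```bash

python3 -m jog '[[0,-0.5,1.6,-0.24,0,0,0.1],[0,-0.5,1.6,-0.24,0,0,0.1],[0,0,0,0,0,0,0.1],[0,0,0,0,0,0,0.1],[0,0,0,0,0,0,0.1]]'|sed -n '4p'
python3 -c "
from arc import *
goto(30,20,25,6,y=26)
shot('side','s32')
cv2.imwrite('pics/s32m.png',cv2.resize(cv2.imread('pics/s32.png')[150:270,160:320],None,fx=5,fy=5,interpolation=cv2.INTER_CUBIC))"
```

```text
contact_force: [-0.1, -0.7, 1.7]
t 38.63 tcp [0.5184 0.0804 0.1906] rear tip plate mm [-4.6 26.1 23.9] front [37.8 26.1 44.1] g 0.047
 tool axes in plate deg: tilt fwd 25.51 yawerr -0.00 roll -0.02 F plate [-0.2  -0.63  1.65] q [ 0.03  0.06  1.88  0.08  0.76 -0.18]
[-0.00,0.52,0.31,0.09,0,0,0.1]
[-0.00,0.52,0.31,0.09,0,0,0.1]
[-0.00,0.52,0.31,0.09,0,0,0.1]
[-0.00,0.52,0.31,0.09,0,0,0.1]
[-0.00,0.52,0.31,0.09,0,0,0.1]
[-0.00,0.52,0.31,0.09,0,0,0.1]
```

View pics/s32m.png

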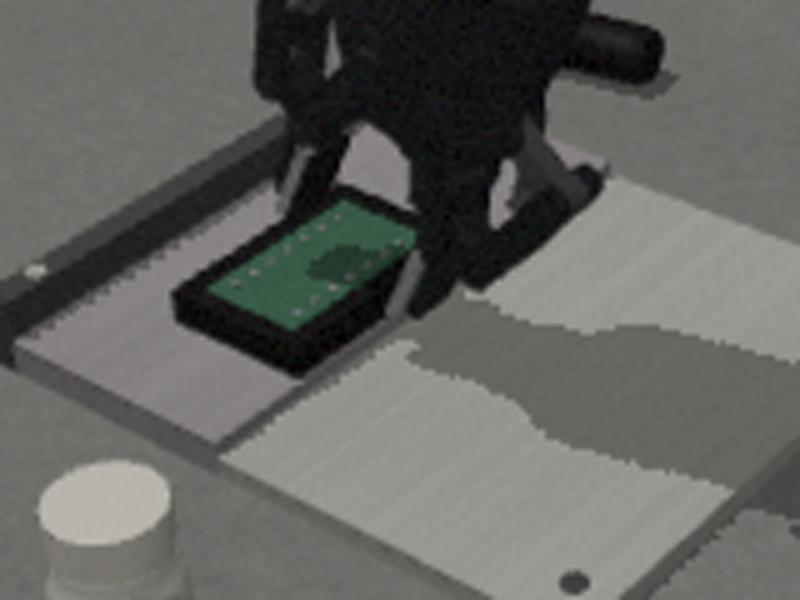

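The finger is behind the carrier, its tip at crop (395,315). Pushing.

```bash

python3 -m jog '[[0,-0.05,0.43,0.4,0,0,0.1],[0,0.36,0.17,0,0,0,0.1],[0,0.36,0.17,0,0,0,0.1],[0,0.27,0.13,0,0,0,0.1],[0,0,0,0,0,0,0.1]]'|sed -n '4p'
python3 -c "
from arc import *
now()"
```

```text
contact_force: [-0.0, -0.5, 0.3]
t 39.10 tcp [0.5299 0.0824 0.1857] rear tip plate mm [ 5.8 26.2 18.6] front [48.3 26.2 38.5] g 0.047
 tool axes in plate deg: tilt fwd 25.07 yawerr -0.00 roll -0.01 F plate [-0.13 -0.48  0.33] q [ 0.03  0.09  1.86  0.08  0.76 -0.17]
 theta est 119.8 radius 5.2
```

```bash

python3 -m jog '[[0,0.28,0.11,0,0,0,0.1],[0,0.27,0.12,0,0,0,0.1],[0,0.27,0.12,0,0,0,0.1],[0,0.27,0.12,0,0,0,0.1],[0,0,0,0,0,0,0.1]]'|sed -n '4p'
python3 -m jog '[[0,0.27,0.12,0,0,0,0.1],[0,0.27,0.12,0,0,0,0.1],[0,0.27,0.12,0,0,0,0.1],[0,0.27,0.12,0,0,0,0.1],[0,0,0,0,0,0,0.1]]'|sed -n '4p'
python3 -c "
from arc import *
now()
shot('side','s33')
cv2.imwrite('pics/s33m.png',cv2.resize(cv2.imread('pics/s33.png')[150:270,140:300],None,fx=5,fy=5,interpolation=cv2.INTER_CUBIC))"
```

```text
contact_force: [-0.1, 0.4, 0.2]
contact_force: [-0.0, -0.6, 0.0]
t 39.93 tcp [0.5531 0.0862 0.186 ] rear tip plate mm [29.4 26.2 18.9] front [71.7 26.2 38.7] g 0.0467
 tool axes in plate deg: tilt fwd 25.06 yawerr -0.00 roll -0.01 F plate [-0.12 -0.62  0.02] q [ 0.04  0.14  1.8   0.07  0.77 -0.17]
 theta est 170.7 radius 26.6
```

View pics/s33m.png

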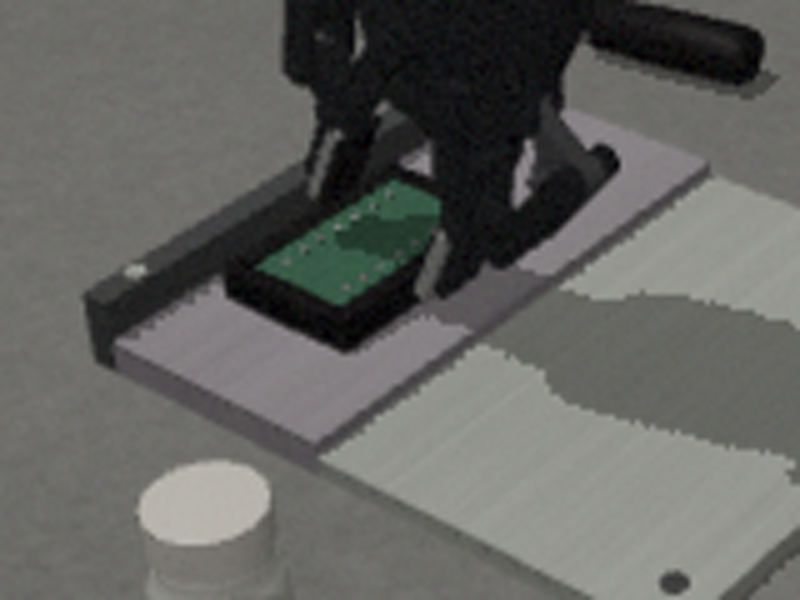

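```bash

python3 -m jog '[[0,0.27,0.12,0,0,0,0.1],[0,0.27,0.12,0,0,0,0.1],[0,0.18,0.08,0,0,0,0.1],[0,0.18,0.08,0,0,0,0.1],[0,0,0,0,0,0,0.1]]'|sed -n '4p'
python3 -m jog '[[0,0.13,0.06,0,0,0,0.1],[0,0,0,0,0,0,0.1]]'|sed -n '2p;4p'
python3 -m jog '[[0,0.13,0.06,0,0,0,0.1],[0,0,0,0,0,0,0.1]]'|sed -n '2p;4p'
python3 -c "
from arc import *
now()"
```

```text
contact_force: [0.3, 0.2, 0.2]
tool_pos: [0.5638, 0.088, 0.1861]
contact_force: [0.2, -0.4, 0.1]
tool_pos: [0.5652, 0.0882, 0.1861]
contact_force: [0.7, 0.2, -0.2]
t 40.73 tcp [0.5652 0.0882 0.1861] rear tip plate mm [41.4 26.3 19. ] front [84.  26.3 38.8] g 0.047
 tool axes in plate deg: tilt fwd 25.03 yawerr -0.00 roll -0.01 F plate [ 0.71  0.06 -0.19] q [ 0.04  0.16  1.77  0.07  0.77 -0.16]
 theta est 174.0 radius 38.5
```

```bash

python3 -m jog '[[0,0.09,0.04,0,0,0,0.1],[0,0,0,0,0,0,0.1]]'|sed -n '2p;4p'
python3 -m jog '[[0,0.09,0.04,0,0,0,0.1],[0,0,0,0,0,0,0.1]]'|sed -n '2p;4p'
python3 -m jog '[[0,0.07,0.03,0,0,0,0.1],[0,0,0,0,0,0,0.1]]'|sed -n '2p;4p'
python3 -c "
from arc import *
now()"
```

```text
tool_pos: [0.5661, 0.0884, 0.1861]
contact_force: [-0.5, -1.2, 0.2]
tool_pos: [0.5669, 0.0885, 0.186]
contact_force: [-1.3, -0.7, 0.7]
tool_pos: [0.5674, 0.0885, 0.1861]
contact_force: [-4.2, -1.8, 4.1]
t 41.23 tcp [0.5674 0.0885 0.1861] rear tip plate mm [43.  26.2 18.7] front [86.1 26.2 38.7] g 0.0475
 tool axes in plate deg: tilt fwd 24.91 yawerr 0.01 roll -0.01 F plate [-4.43 -1.11  4.13] q [ 0.04  0.17  1.76  0.07  0.78 -0.16]
 theta est 174.7 radius 40.0
```

The stop is met where predicted (43 mm). One slightly firmer press to seat it, then back off and look.

```bash

python3 -m jog '[[0,0.08,0.04,0,0,0,0.1],[0,0,0,0,0,0,0.1],[0,0,0,0,0,0,0.1]]'|sed -n '2p;4p'
python3 -m jog '[[0,-0.27,-0.13,0,0,0,0.1],[0,-0.9,-0.42,0,0,0,0.1],[0,-1.8,-0.84,0,0,0,0.1],[0,0.8,-2,0,0,0,0.1],[0,0.8,-3,0,0,0,0.1]]'|sed -n '4p'
python3 -m jog '[[0,-3,-2,0,0,0,0.1],[0,-3,-2,0,0,0,0.1],[0,-3,-2,0,0,0,0.1],[0,-3,-2,0,0,0,0.1],[0,0,0,0,0,0,0.1]]'|sed -n '4p'
python3 -c "
from arc import *
now()
shot('side','s34');shot('top','t34')
cv2.imwrite('pics/s34m.png',cv2.resize(cv2.imread('pics/s34.png')[150:270,140:300],None,fx=5,fy=5,interpolation=cv2.INTER_CUBIC))
cv2.imwrite('pics/t34m.png',cv2.resize(cv2.imread('pics/t34.png')[105:285,140:370],None,fx=3.2,fy=3.2,interpolation=cv2.INTER_CUBIC))"
```

```text
tool_pos: [0.5677, 0.0886, 0.186]
contact_force: [-7.9, -2.0, 6.4]
contact_force: [0.7, -0.1, 0.4]
contact_force: [-0.2, 1.1, -0.9]
t 42.32 tcp [0.3838 0.0592 0.2595] rear tip plate mm [-142.3   27.    92.3] front [-99.7  27.  112.2] g 0.047
 tool axes in plate deg: tilt fwd 25.01 yawerr 0.00 roll -0.01 F plate [-0.02  1.1  -0.93] q [-0.02 -0.36  2.09  0.09  0.99 -0.22]
 theta est 29.7 radius 165.4
```

View pics/s34m.png

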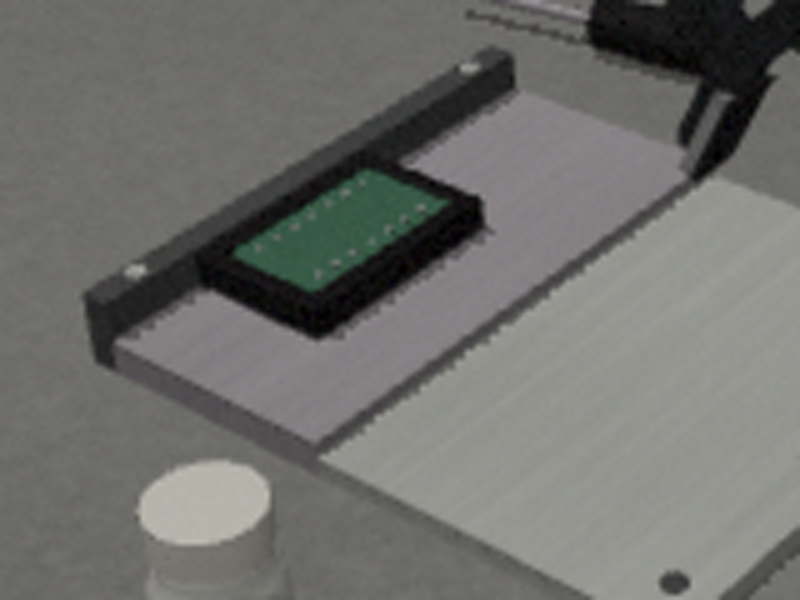

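View pics/t34m.png

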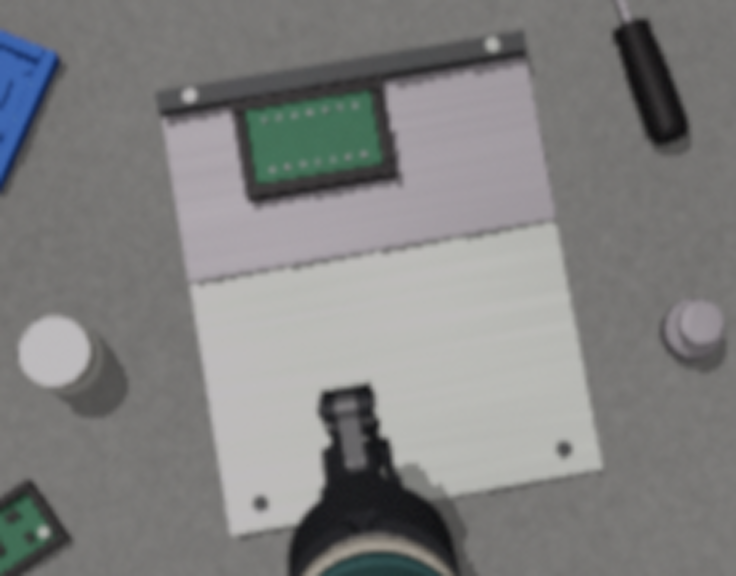

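It looks seated: pad side up against the stop, bystanders untouched. A finer check of squareness by line fits.

```bash
python3 - <<'E'
from h import *
g=cv2.GaussianBlur(cv2.cvtColor(cv2.imread('pics/t34.png'),cv2.COLOR_BGR2GRAY),(3,3),0).astype(float)
def edge(u0,u1,vf,w=4,sgn=1):
    P=[]
    for u in range(u0,u1):
        vc=vf(u);v=np.arange(int(vc)-w,int(vc)+w+1);d=np.diff(g[v,u])*sgn;d=np.clip(d,0,None)
        if d.sum()>5:P.append((u,((v[:-1]+.5)*d).sum()/d.sum()))
    P=np.array(P);k=np.polyfit(*P.T,1)
    for _ in range(3):
        r=P[:,1]-np.polyval(k,P[:,0]);P=P[abs(r)<max(2*r.std(),.2)];k=np.polyfit(*P.T,1)
    return k
def seg(k,u0,u1,z):
    a=toplate(ray('top',u0,np.polyval(k,u0),z));b=toplate(ray('top',u1,np.polyval(k,u1),z))
    d=a-b;return 'ang %.2f deg  x %.1f %.1f  y %.1f %.1f'%(np.degrees(np.arctan2(-d[0],d[1])),a[0]*1e3,b[0]*1e3,a[1]*1e3,b[1]*1e3)
L=lambda a,b:(lambda u:(105+(a[1]+(b[1]-a[1])*((u-140)*3.2-a[0])/(b[0]-a[0]))/3.2))
k=edge(222,261,L((252,199),(396,177)),4,1);print('carrier near edge',seg(k,222,261,.021))
k=edge(206,310,L((190,284),(553,221)),3,-1);print('step dark',seg(k,206,310,.014))
k=edge(206,310,L((190,284),(553,221)),3,1);print('step light',seg(k,206,310,.011))
k=edge(195,212,L((163,117),(527,62)),5,1);print('foot L',seg(k,195,212,.014))
k=edge(265,300,L((163,117),(527,62)),5,1);print('foot R',seg(k,265,300,.014))
k=edge(220,255,L((245,108),(375,85)),4,1);print('green far',seg(k,222,255,.0265))
k=edge(222,255,L((258,186),(385,166)),4,-1);print('green near',seg(k,222,255,.0265))
print(arm.sense()['clock'])
E
```

```text
carrier near edge ang -0.06 deg  x 39.3 39.2  y 60.3 -14.0
step dark ang 0.29 deg  x 3.8 4.8  y 97.1 -102.4
step light ang 0.30 deg  x -1.2 -0.2  y 98.3 -101.7
foot L ang 1.39 deg  x 98.9 99.7  y 103.3 70.5
foot R ang 0.43 deg  x 99.5 100.0  y -32.0 -100.3
green far ang 0.28 deg  x 93.4 93.7  y 51.0 -12.0
green near ang 0.10 deg  x 50.0 50.2  y 58.0 -4.6
42.4167
```

The carrier is square within about 0.3°. Its near edge is at 39.3 mm and the stop foot at about 99.6 mm, a 60 mm span, so it is flush. The gripper is clear, so I hand the job in.

```bash
python3 -c "
from h import *
print(arm.sign_off(), arm.sense()['clock'])"
```

```text
the job is handed in; nothing more can be done
the job is handed in; nothing more can be done
```

The carrier now lies upside down on the high deck, pad side up, pushed square against the back stop. I handed it in at about 42 s of the 58 s allowed.

**What I did:** I pushed the carrier to the step with one fingertip and tipped it up on its front edge by fingertip friction. I led it past upright and lowered it; it slipped off the finger at about 135° and fell the last part onto the high deck. Then I pushed it 32 mm to the stop and backed off. I never gripped, lifted or carried it.

**What went wrong on the way:** The tipping took four tries, and three times the carrier fell back flat onto the low deck:
1. I let go at 90°, expecting it to stand, and it fell back.
2. The pressing force faded and it slipped at about 55°.
3. It slipped when I turned the tool under load at about 95°.

**Last checks:**
- **Squareness:** in the top view, the carrier's edges agree with the step and most of the stop to about 0.1–0.5°. One short edge fit on the stop's left part disagreed at 1.4°; I put that down to its length of only 17 pixels.
- **Flushness:** the near edge measures 39.3 mm from the step and the stop foot about 99.6 mm, so the 60 mm carrier fills the gap to within the roughly 2 mm camera accuracy.
- **Heights:** two-view triangulation read about 4–9 mm low at first, so I took working heights from touching the deck and from the text.
- **Surroundings:** the jar, gauge and screwdriver look untouched in the last pictures, and the robot was clear of everything. The highest force in the readings was about 22 N, a fingertip touch on the deck; pushing and tipping stayed under about 14 N.

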